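# Clamp the specimen jar in the bench shaker

### The job

Clamp the white-lidded specimen jar in the bench shaker: set the jar down gently inside the shaker's round nest, swing the blue clamp arm over it until the arm meets its stop, then turn the black knob clockwise until the foot presses on the lid and the knob's slip clutch has clicked three times. Let go and leave the jar standing firmly clamped, without knocking over the things that stand around.

Things in the scene. Friction and masses are not known exactly. Their poses are not given: they have to be found in the camera images.
- specimen_jar: Straight round glass jar with a white screw lid (lid fixed on), standing upright and loose: 57 mm diameter, 117 mm tall, about 0.3 kg. Origin at the centre of its underside, z up the jar. Grip it round the glass or lid from above, across its 57 mm.
- shaker: Bench jar shaker, fixed: low light-grey casing 155 x 270 mm, top 46 mm above the table. Origin under the nest's axis at table height; x points away from the front panel with the dark strip (which faces the robot), y along the long side, z up. The upright steel column stands 145 mm from the nest's axis along +y.
- nest (a point): Centre of the nest's floor, 50 mm above the table. The nest is a round rubber mat inside an aluminium rim 72 mm inside, 82 mm outside diameter and 6 mm higher than the floor; the jar stands inside the rim with 7 mm play all round. Anything within the play is good. z up.
- swing_arm (a joint): Angle of the blue clamp arm about the upright column, rad. 0: over the nest, against a hard stop. Starts 1.15 to 1.6 (swung away to the back, +x of the shaker); closes clockwise seen from above. The hinge is stiff (0.55 N m, about 3 N at the handle) and stays where it is left. The arm's underside is 189 mm above the table, its top 210 mm.
- swing_handle (a point): Middle of the upright black handle peg at the arm's free end, 232 mm above the table; the peg is round, 15 to 19 mm thick, and stands from 210 to 250 mm above the table, 208 mm from the pivot axis. Pinch it from above or push it sideways.
- swing_pivot (a point): Point on the arm's upright hinge axis (the column's axis), at the same height as swing_handle. The top of the hub is 220 mm above the table.
- knob_grip (a point): Point on the upright axis of the black, ribbed, yellow-capped knob, 252 mm above the table, at the height to grip; the knob stands on the arm 145 mm from the pivot, 63 mm before the handle peg. Grip part 48 mm diameter, 18 mm above and below this point, a white mark on its rim. It turns in place and does not sink. x and y turn with it, z up.
- clamp_screw (a joint): Turn of the screw drive inside the knob, rad, growing clockwise seen from above; it lowers the foot 2.5 mm a rad (16 mm a turn), the knob stays at its height. Starts 0.4 to 1.5. It needs 0.09 N m and stays where it is left. With the jar in the nest and the arm closed the foot meets the lid at about 2.5 and the screw stops by about 2.8. Range -0.4 to 4.4.
- clutch_knob (a joint): Slip of the knob against the screw, rad, clockwise from above; starts 0. Knob and screw turn together until the foot presses on the lid with about 25 N; then, at about 0.15 N m, the screw stops and the clutch slips, a click each 0.39 rad, 3 clicks = 1.18. Turning further does no harm. The clamp force stays when the knob is let go; turning back loosens it.
- pressure_foot: Round foot under the arm, below the knob: steel disc with a rubber pad 29 mm diameter, does not turn. With the screw at 0 the pad's underside is 173.5 mm above the table; the lid of the seated jar is 167 mm above the table, so the gap is 2.7 to 5.5 mm at the start. The origin lies on the knob's axis, 173.5 mm below the pad's underside.
- tube_white: White-capped clear tube, 33 mm diameter, 105 mm tall, standing loose left of the shaker; a bystander. Origin at the centre of its underside.
- glass_bowl: Small glass bowl, 120 mm diameter, 44 mm tall, loose on the table; a bystander. Origin at the centre of its underside.
Mind the look-alikes: they are no part of the job. Leave any purple or red look-alike of the specimen_jar alone.

How it is judged:
By the outcome, as a careful person would: the job done as asked, in the order asked, and still so for the second after the job is handed in, with the robot touching nothing.
It also fails if it takes over 72 s, if anything falls off the work surface, if the arm or the gripper's body presses on something with over 40 N, if the wrist force passes 120 N, or if a joint passes its speed limit or range.

### The arm

A 7-joint arm with a two-finger parallel gripper is mounted at the origin on the work surface; the furniture and walls round the work are solid. World frame = base frame: x ahead of the robot, y to its left, z up, the work surface at z = 0. Lengths are in mm, angles in rad, forces in N, time in s.
With the tool pointing down it reaches from about 400 to 875 mm from the base axis. Payload 4.4 kg.
Tool frame: the origin (TCP) lies midway between the tips of the shut fingers; the grasp point (between the pads) lies 19 mm behind it (ctrl.grip_point_offset is the distance from the TCP to the grasp point, in mm); z points along the fingers, y is the direction in which the jaws open and shut (so a half turn about z gives the same grasp; the last joint's range is limited). The gripper opens to 85 mm and grips with 20 to 120 N. Pads are 22 mm wide; open, the fingers measure 114 mm over their backs; the gripper's body (76 mm by 85 mm) begins 54 mm behind the grasp point. The pads swing forward as they close: fully open they stand 13 mm farther back than shut.
Start: joints at [-1.318, 0.628, 0.038, 1.517, -0.027, 0.996, -0.02], TCP at [203.703, 617.271, 196.113] pointing down, gripper open.
Joint ranges: [-3.06, 3.06], [-0.37, 2.12], [-1.25, 1.32], [0.18, 2.47], [-1.1, 4.24], [0.23, 1.98], [-2.94, 2.94]. Speed limits (rad/s): [2.57, 2.57, 3.14, 3.14, 3.14, 3.14, 3.14].

### API

Orientations are given as [roll, pitch, yaw] about the fixed x, y, z axes, in that order (R = Rz(yaw) Ry(pitch) Rx(roll)).
In Python, from cell import ctrl, imaging, models gives the robot as it stands. The module is installed in compiled form; this text tells all that it offers.
- The arm moves only by the tool drive_tool, never from a script. Its argument "deltas" is text: rows parted by semicolons, each of 5 numbers parted by spaces: the shift along the tool's x, y, z in m, then the turn about the tool's z in degrees, then the finger opening in m, from 0 to 0.0854. A call has 1 to 12 rows; each row is the pose to reach, as a shift and turn from the pose commanded when the call began, along the tool's axes at that moment; what a row does not reach only later rows make up. A row lasts 1/8 s, in which the tool goes at most 62.5 mm and 10.7 degrees, less where a joint would pass 70% of its speed; a pose out of reach is approached as far as the arm can. A call with a gripper value outside its range is refused whole. The fingers move at their own pace and stop on an object; the grip force is fixed at half the most. Time passes only in rows, so rows that repeat a pose let the fingers close. It gives the time, the measured TCP pose, the force and the opening at its end, in the units of the state.
- ctrl.read_state(): the state, without advancing time (a new reading comes with each control period).
- imaging.get_image(name): name is "scene" or "top" or "wrist"; returns a dict with "color" (480x640x3 uint8, red, green, blue), "range_z" (480x640 float32, mm along the optical axis (not along the pixel's ray), 0 where there is no reading), "vfov" (degrees; the focal length in pixels is half the picture's height over the tangent of half this angle, whatever the lens; pixels are square), "cx", "cy" (the principal point, pixels), "k1" (the pictures are not rectified: a ray, as slopes to the right and down, at radius r is drawn at 1 + k1 r^2 times it, then the intrinsics apply), "extrinsics" (4x4, takes a point from camera to world coordinates). Camera axes: x right, y down, z forward; pixel columns grow to the right and rows downward; lengths in mm; the calibration is good to about 2 mm. A picture is of the moment at which its call begins.
- ctrl.finish_job(): hands the job in, once; it reports no verdict.
Trained networks look in a picture, given as the dict that the camera call returned (one of the last four; its "shot" number tells which), for a name from the list of things; names that differ only in an ending like _2 or _b are one class to them, and where a whole thing is asked for, a point or a joint stands for the part that bears it (a point fixed in the world has none). Each returns a list of dicts, best first, with "score" (0 to 1); they miss things now and then, are a little off and sometimes report something else, mostly with a low value. They report only what shows in the picture. A call takes as long as a camera call. They do not tell look-alikes from the thing itself.
- models.spot_in(picture, thing): "point" ([column, row] in pixels, amid what is visible of it).
- models.landmark_of(picture, thing): "point" ([column, row] in pixels: a listed point, or the origin of a listed thing).
The state is a dict: "clock": time; "qpos": joint angles; "qd": joint speeds; "tau": joint torques, N m; "eef_pos": TCP position; "tool_rot": TCP orientation; "force": force on the tool from outside, world axes, zero at the start; "torque": the same for the moment, N m; "width": finger opening in mm.
Only numpy, scipy, OpenCV 4.12 (cv2) and the standard library are available. Lean on these libraries where they do the work, as an engineer would, in place of code of your own. Each camera call takes 0.05 s, during which the arm holds its last target.

## Working session

There is one attempt and no reset: what is moved stays moved. The work goes in short steps, Python scripts to look and compute and a tool call to move; the robot and the scene stay as the last step left them, time stands still between calls to the robot, and variables do not carry over. Pictures are saved under pics/ and viewed, and the job is handed in when it is done.

Besides the shell and the picture viewer there is one more tool, called after "Emit:" as name(argument=value, ...), one argument or row to a line, values as JSON. drive_tool: Moves the arm, as the interface text tells. Its arguments: {"type":"object","properties":{"deltas":{"type":"string"}},"required":["deltas"]}

```bash
mkdir -p pics; ls; cat > h.py <<'E'
import numpy as np, cv2
from cell import ctrl, imaging, models
def K(p):
    f=240/np.tan(np.radians(p["vfov"])/2); return f
def ray(p,uv):
    f=K(p); d=np.array([(uv[0]-p["cx"])/f,(uv[1]-p["cy"])/f]); s=d.copy()
    for _ in range(30): s=d/(1+p["k1"]*(s@s))
    return np.array([s[0],s[1],1.0])
def at_z(p,uv,z):
    E=np.array(p["extrinsics"]); r=E[:3,:3]@ray(p,uv); o=E[:3,3]
    return o+r*(z-o[2])/r[2]
def depth_pt(p,uv):
    z=p["range_z"][int(round(uv[1])),int(round(uv[0]))]
    E=np.array(p["extrinsics"]); return E[:3,:3]@(ray(p,uv)*z)+E[:3,3]
def cloud(p):
    f=K(p); v,u=np.mgrid[0:480,0:640]; d=np.stack([(u-p["cx"])/f,(v-p["cy"])/f],-1); s=d.copy()
    for _ in range(30): s=d/(1+p["k1"]*(s**2).sum(-1,keepdims=True))
    z=p["range_z"]; E=np.array(p["extrinsics"])
    c=np.dstack([s*z[...,None],z]); return c@E[:3,:3].T+E[:3,3]
def proj(p,X):
    E=np.array(p["extrinsics"]); c=E[:3,:3].T@(np.array(X)-E[:3,3]); s=c[:2]/c[2]; s=s*(1+p["k1"]*(s@s)); return s*K(p)+[p["cx"],p["cy"]]
def save(p,n): cv2.imwrite(f"pics/{n}.png",p["color"][:,:,::-1])
E
python3 - <<'E'
from h import *
np.set_printoptions(precision=1,suppress=True)
s=ctrl.read_state(); print(s, ctrl.grip_point_offset)
for n in("scene","top"):
    p=imaging.get_image(n); save(p,n+"0"); print(n,p["vfov"],p["k1"],np.array(p["extrinsics"])[:3,3])
    for t in["specimen_jar","shaker","nest","swing_handle","swing_pivot","knob_grip","tube_white","glass_bowl","pressure_foot"]:
        for r in models.landmark_of(p,t)[:3]:
            z={"nest":50,"swing_handle":232,"swing_pivot":232,"knob_grip":252}.get(t,0)
            print(t,r["score"],np.array(r["point"]),at_z(p,r["point"],z))
E
```

```text
pics
{'clock': 0.0, 'qpos': array([-1.3,  0.6,  0. ,  1.5, -0. ,  1. , -0. ]), 'qd': array([ 0., -0.,  0.,  0.,  0.,  0.,  0.]), 'tau': array([  0. , -56.3,   1.2, -19.3,   0. ,   0. ,  -0. ]), 'eef_pos': array([203.5, 616.6, 195.2]), 'tool_rot': array([-3.1, -0. ,  2.8]), 'force': array([-0.1,  0.7, -0.4]), 'torque': array([-0.,  0., -0.]), 'width': 85.43906612074905} 18.700000000000003
scene 43.0714828302018 -0.06759338616969557 [-404.6  519.1 1395.1]
specimen_jar 0.91 [437.4 182.3] [ 427.6 -731.1    0. ]
specimen_jar 0.85 [384.4 283.4] [ 250.9 -302.9   -0. ]
specimen_jar 0.79 [357.4 253.7] [ 381.3 -320.6   -0. ]
tube_white 0.93 [156.7 369.1] [443.3 331.    0. ]
glass_bowl 0.66 [329.8 230. ] [ 505.4 -321.9    0. ]
top 57.55279014088582 -0.03524164011557288 [  52.8 -259.8 1493.9]
specimen_jar 0.82 [360.9 258.2] [ 394.9 -320.5    0. ]
specimen_jar 0.79 [478.8 270.6] [ 434.4 -731.5    0. ]
specimen_jar 0.77 [347.4 297. ] [ 252.1 -300.     0. ]
shaker 0.7 [282.8 225.2] [456.9 -26.    0. ]
shaker 0.25 [225.6 204.8] [490.1 194.1   0. ]
nest 0.57 [279.  222.4] [450.6 -18.7  50. ]
swing_handle 0.94 [248.3 145.9] [627.3 104.  232. ]
knob_grip 0.64 [238.9 160.2] [565.4 114.8 252. ]
tube_white 0.75 [187.2 207.8] [451.1 327.7   0. ]
glass_bowl 0.91 [364.6 224.9] [ 517.  -311.4    0. ]
```

View pics/scene0.png

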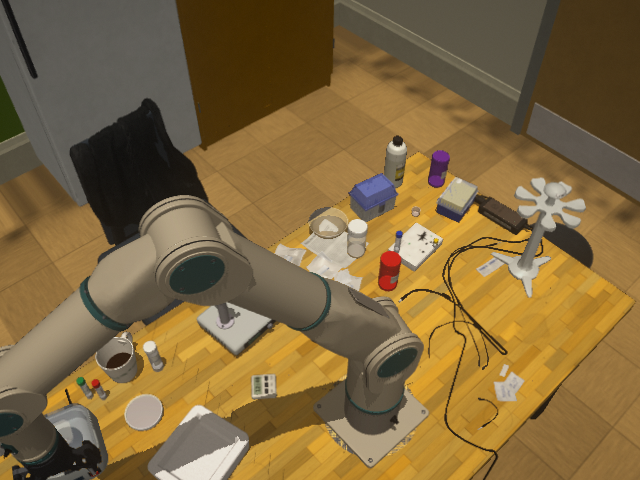

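View pics/top0.png

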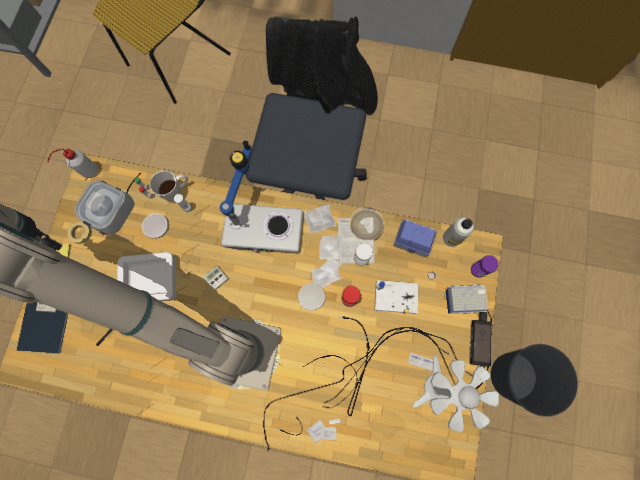

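Top view: the white-lidded jar is at about (363,254), just below the bowl at (366,225). The red look-alike is at (351,296) and the purple one at (485,266). The shaker nest is at (278,225), the column at about (229,213), and the blue arm points back to the yellow knob at (238,158). Next I'll measure these from depth.

```bash
python3 - <<'E'
from h import *
np.set_printoptions(precision=1,suppress=True)
p=imaging.get_image("top"); c=cloud(p)
im=p["color"][:,:,::-1]
cv2.imwrite("pics/topcrop1.png",cv2.resize(im[130:320,200:400],(800,760),interpolation=cv2.INTER_CUBIC)[:600])
x,y,z=c[...,0],c[...,1],c[...,2]
def circ(m,name):
    pts=c[m]; 
    if len(pts)<5: print(name,len(pts));return
    (a,b),r=cv2.minEnclosingCircle(pts[:,:2].astype(np.float32)); print(name,len(pts),pts.mean(0),"circ",a,b,r)
near=lambda X,Y,R:(abs(x-X)<R)&(abs(y-Y)<R)
circ(near(388,-318,50)&(z>105)&(z<130),"jar lid")
circ(near(560,110,60)&(z>262)&(z<290),"knob top")
circ(near(627,104,40)&(z>235)&(z<262)&(x>600),"peg")
for lo,hi in((225,300),(213,225),(200,213)):
    m=(x>350)&(x<720)&(y>50)&(y<220)&(z>lo)&(z<hi); print(lo,hi,m.sum(), c[m].min(0) if m.any() else 0,c[m].max(0) if m.any() else 0)
m=(x>350)&(x<720)&(y>-150)&(y<220)&(z>43)&(z<49); q=c[m][:,:2].astype(np.float32); print("casing",m.sum(),cv2.minAreaRect(q))
circ(near(450,-18,60)&(z>53)&(z<62),"rim")
# hub
m=(x>350)&(x<560)&(y>60)&(y<180)&(z>213)&(z<225); circ(m,"hub")
E
```

```text
jar lid 249 [ 392.2 -319.3  117.7] circ 393.2993469238281 -319.47015380859375 28.773941040039062
knob top 190 [564.  114.  271.5] circ 566.3837280273438 115.47116088867188 25.29021453857422
peg 34 [626.1 109.5 247. ] circ 627.1292724609375 110.24593353271484 9.255017280578613
225 300 285 [426.6  90.4 225.3] [635.7 139.4 279.4]
213 225 249 [402.6  94.5 213. ] [639.  147.  224.8]
200 213 316 [401.7  93.3 200. ] [637.9 143.8 213. ]
casing 1519 ((424.8316955566406, 36.754913330078125), (154.3762664794922, 266.1931457519531), 7.143890857696533)
rim 247 [440.6 -14.6  55.9] circ 447.3951416015625 -17.68255043029785 74.52941131591797
hub 214 [458.3 122.1 216.4] circ 480.7864990234375 113.65145874023438 79.76486206054688
```

View pics/topcrop1.png

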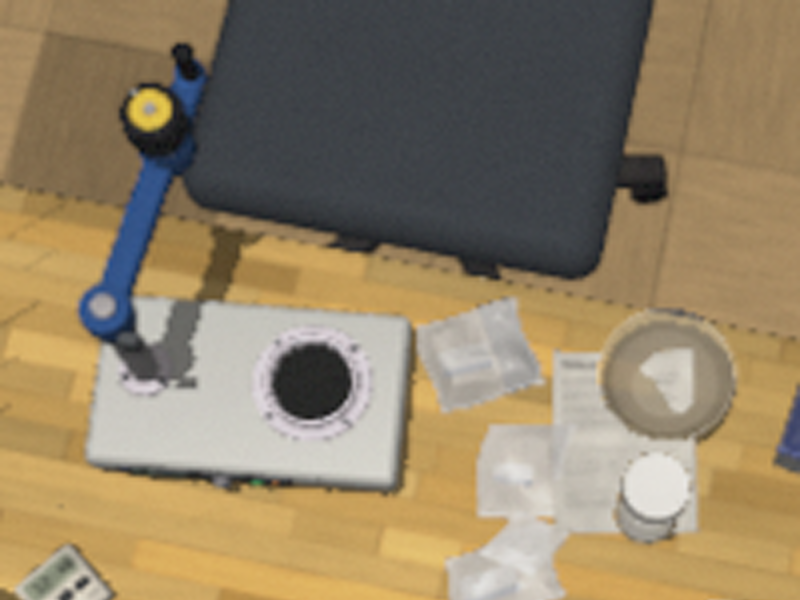

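```bash
cat >> h.py <<'E'
from scipy.spatial.transform import Rotation as R
def rows(wps, yaws=None, opening=0.085):
    """world wps (TCP, mm) -> tool-frame shifts from measured pose, m ; yaws: clockwise deg"""
    s=ctrl.read_state(); M=R.from_euler("xyz",s["tool_rot"]).as_matrix(); 
    for i,w in enumerate(wps):
        d=M.T@(np.array(w,float)-s["eef_pos"])/1000
        print("%.4f %.4f %.4f %s"%(d[0],d[1],d[2],"" if yaws is None else yaws[i]))
def st():
    s=ctrl.read_state(); print("t",round(s["clock"],2),"pos",np.round(s["eef_pos"],1),"rot",np.round(s["tool_rot"],3),"q",np.round(s["qpos"],2),"F",np.round(s["force"],1),"T",np.round(s["torque"],2),"w",round(s["width"],1)); return s
E
python3 - <<'E'
from h import *
np.set_printoptions(precision=1,suppress=True)
p=imaging.get_image("top"); f=lambda u,v,z:at_z(p,(200+u/4,130+v/4),z)
print("hub",f(104,305,220),"nest",f(312,381,50),"knob",f(149,110,272),"peg",f(183,52,250), "colbase",f(143,380,50))
pix=[(104,305,220),(312,381,50),(149,110,272),(183,52,250)]
q=[f(*a)[:2] for a in pix]; print([np.linalg.norm(q[0]-b) for b in q[1:]])
# fit model: nest xy, yaw, arm angle
c=cloud(p);x,y,z=c[...,0],c[...,1],c[...,2]
m=(z>52)&(z<59)&(np.hypot(x-447,y+18)<55); print("rim",m.sum(),cv2.minEnclosingCircle(c[m][:,:2].astype(np.float32)))
m=(z>200)&(z<260)&(y<-200)&(y>-450)&(x<600); print("tall near jar",m.sum())
m=(x>560)&(y<200)&(y>-400)&(x<900); print("chair max z", np.percentile(z[m],[50,99,99.9]))
st(); s=ctrl.read_state()
print("pick via")
rows([(203.5,616.6,260),(330,450,330),(430,250,350),(450,0,350),(430,-200,320),(393,-319,260),(393,-319,160),(393,-319,72)])
E
```

```text
hub [421.4 124.8 220. ] nest [439.9 -17.7  50. ] knob [564.8 115.9 272. ] peg [627.2 109.1 250. ] colbase [411.3 125.5  50. ]
[np.float64(143.6585172880424), np.float64(143.6720019802243), np.float64(206.3923322684779)]
rim 292 ((446.4198303222656, -17.451284408569336), 54.55142593383789)
tall near jar 0
chair max z [-248.4  271.4  276.9]
t 1.1 pos [203.7 617.3 196.1] rot [ 3.1 -0.   2.8] q [-1.3  0.6  0.   1.5 -0.   1.  -0. ] F [-0.2 -0.5 -0.3] T [-0.   0.  -0.1] w 85.5
pick via
0.0000 -0.0007 -0.0639 
-0.1723 -0.1193 -0.1339 
-0.3300 -0.2778 -0.1539 
-0.4273 -0.5090 -0.1539 
-0.4710 -0.7052 -0.1239 
-0.4732 -0.8298 -0.0639 
-0.4732 -0.8298 0.0361 
-0.4732 -0.8298 0.1241
```

Emit:
drive_tool(
  deltas="0 0 -0.064 0 0.085; -0.06 -0.04 -0.11 0 0.085; -0.12 -0.08 -0.134 0 0.085; -0.172 -0.119 -0.15 0 0.085; -0.21 -0.16 -0.154 0 0.085; -0.25 -0.2 -0.154 0 0.085; -0.29 -0.24 -0.154 0 0.085; -0.33 -0.278 -0.154 0 0.085; -0.35 -0.33 -0.154 0 0.085; -0.375 -0.385 -0.154 0 0.085; -0.4 -0.44 -0.154 0 0.085; -0.425 -0.495 -0.154 0 0.085",
)

```text
clock: 2.6
eef_pos: [452.2, 12.0, 350.5]
tool_rot: [3.141, 0.001, 2.823]
force: [1.6, -0.0, 0.4]
width: 84.9
```

```bash
python3 - <<'E'
from h import *
st(); p=imaging.get_image("wrist"); save(p,"w1"); print(p["vfov"])
p=imaging.get_image("top"); save(p,"t1")
rows([(430,-200,320),(393,-319,260),(393,-319,72)])
E
```

```text
t 2.6 pos [452.2  12.  350.5] rot [3.141e+00 1.000e-03 2.823e+00] q [-0.34  0.18  0.31  1.8  -0.06  1.16  1.24] F [ 1.6 -0.   0.4] T [-0.   -0.1   0.05] w 84.9
65.18107809297258
-0.0459 -0.2019 0.0315 
-0.0495 -0.3263 0.0918 
-0.0490 -0.3257 0.2798
```

Emit:
drive_tool(
  deltas="-0.012 -0.055 0 0 0.085; -0.024 -0.11 0.01 0 0.085; -0.036 -0.16 0.02 0 0.085; -0.046 -0.21 0.035 0 0.085; -0.048 -0.26 0.05 0 0.085; -0.049 -0.3 0.07 0 0.085; -0.049 -0.326 0.09 0 0.085; -0.049 -0.326 0.11 0 0.085; -0.049 -0.326 0.11 0 0.085",
)

```text
clock: 3.82
eef_pos: [395.9, -310.0, 239.0]
tool_rot: [3.14, -0.003, 2.823]
force: [0.0, -0.1, 0.8]
width: 84.8
```

```bash
python3 - <<'E'
from h import *
st(); p=imaging.get_image("wrist"); save(p,"w2"); 
print([ (r["score"],r["point"],at_z(p,r["point"],0)) for r in models.landmark_of(p,"specimen_jar")[:3]])
print([ (r["score"],r["point"],at_z(p,r["point"],100)) for r in models.spot_in(p,"specimen_jar")[:3]])
c=cloud(p); m=(c[...,2]>110)&(c[...,2]<125)&(np.hypot(c[...,0]-393,c[...,1]+319)<60); q=c[m]
print(len(q)); 
if len(q)>5: print(q.mean(0),cv2.minEnclosingCircle(q[:,:2].astype(np.float32)))
t=imaging.get_image("top"); save(t,"t2")
c=cloud(t); m=(c[...,2]>112)&(c[...,2]<123)&(np.hypot(c[...,0]-393,c[...,1]+319)<50); print(m.sum())
rows([(393,-319.5,72)])
E
```

```text
t 3.83 pos [ 395.9 -310.   239. ] rot [ 3.140e+00 -3.000e-03  2.823e+00] q [ 0.28  0.4   0.46  1.87 -0.21  0.93  2.09] F [ 0.  -0.1  0.8] T [ 0.03 -0.05  0.04] w 84.8
[(0.92, [273.4, 52.7], array([ 247.0212721 , -305.55531582,    0.        ])), (0.83, [305.8, 192.1], array([ 393.72147525, -320.73769827,    0.        ])), (0.81, [28.2, 314.6], array([ 4.30180967e+02, -7.20288485e+02,  5.68434189e-14]))]
[(0.83, [17.2, 327.8], array([ 412.63159432, -636.31659586,  100.        ])), (0.77, [303.0, 211.5], array([ 390.66541378, -319.66221505,  100.        ])), (0.61, [259.8, 37.4], array([ 250.17752797, -306.43158128,  100.        ]))]
3538
[ 391.02973761 -320.4999558   115.7862223 ] ((392.695556640625, -321.4418029785156), 28.953861236572266)
215
0.0017 -0.0096 0.1690
```

View pics/w2.png

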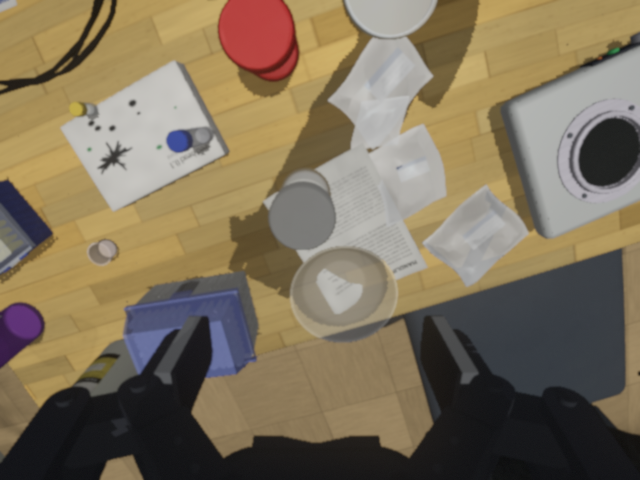

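The wrist view shows the target's lid at (302,215), the bowl at (343,293) and the red look-alike at (258,35), so the gripper is lined up. All estimates put the jar axis at about (393,-320.5).

```bash
python3 - <<'E'
from h import *
st(); rows([(393,-320.5,71)])
E
```

```text
t 4.03 pos [ 397.4 -310.8  241. ] rot [-3.141e+00  2.000e-03  2.824e+00] q [ 0.28  0.39  0.46  1.87 -0.21  0.93  2.09] F [0.4 0.5 0.4] T [-0.05  0.05 -0.01] w 85.0
0.0014 -0.0105 0.1700
```

Emit:
drive_tool(
  deltas="0.001 -0.01 0.03 0 0.085; 0.001 -0.01 0.06 0 0.085; 0.001 -0.01 0.09 0 0.085; 0.001 -0.01 0.115 0 0.085; 0.001 -0.01 0.14 0 0.085; 0.001 -0.01 0.16 0 0.085; 0.001 -0.01 0.17 0 0.085; 0.001 -0.01 0.17 0 0.085; 0.001 -0.01 0.17 0 0.05; 0.001 -0.01 0.17 0 0.05; 0.001 -0.01 0.17 0 0.05; 0.001 -0.01 0.17 0 0.05",
)

```text
clock: 5.52
eef_pos: [393.1, -320.8, 71.4]
tool_rot: [-3.141, 0.002, 2.822]
force: [-1.9, 0.3, 7.1]
width: 51.0
```

```bash
python3 - <<'E'
from h import *
st()
E
```

```text
t 5.53 pos [ 393.1 -320.8   71.4] rot [-3.141e+00  2.000e-03  2.822e+00] q [ 0.42  0.64  0.31  2.03 -0.38  0.52  2.26] F [-1.9  0.3  7.1] T [0.21 0.08 0.01] w 51.0
```

```bash
python3 - <<'E'
from h import *
p=imaging.get_image("wrist"); save(p,"w3"); t=imaging.get_image("top"); cv2.imwrite("pics/t3.png",cv2.resize(t["color"][200:320,300:460,::-1],(800,600)));st()
E
```

```text
t 5.62 pos [ 393.2 -320.7   71.4] rot [-3.141e+00  2.000e-03  2.822e+00] q [ 0.42  0.64  0.31  2.03 -0.38  0.52  2.26] F [-0.1 -0.6  7.3] T [ 0.28  0.08 -0.02] w 51.1
```

View pics/w3.png

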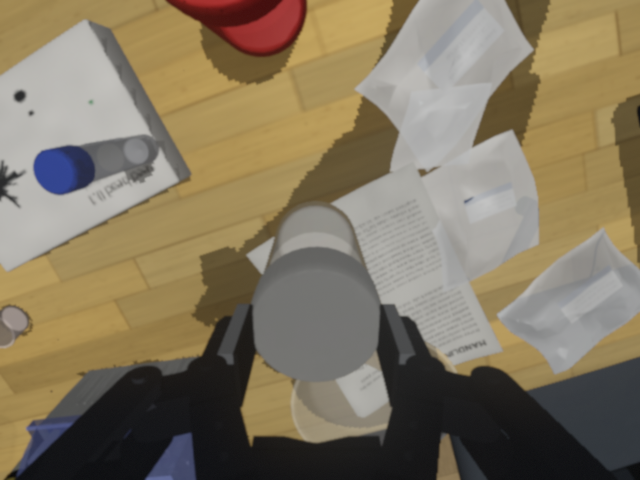

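View pics/t3.png

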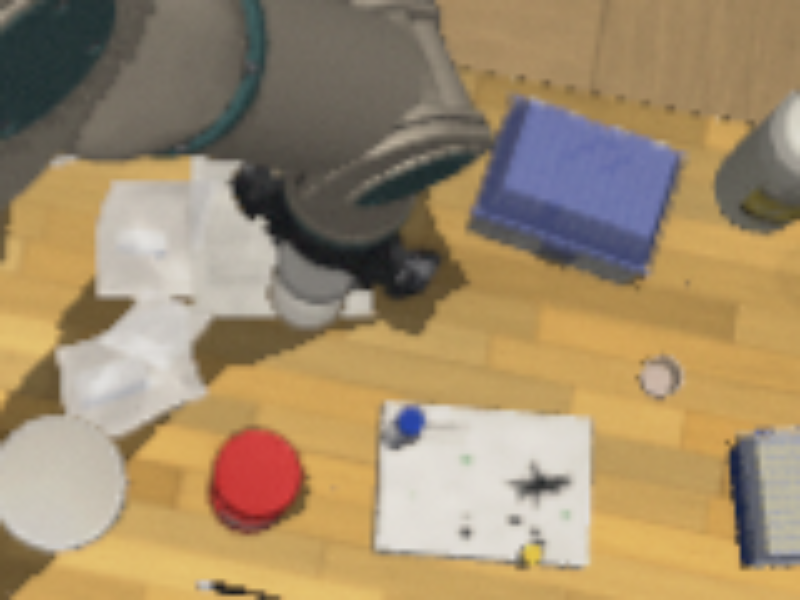

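```bash
python3 - <<'E'
from h import *
p=imaging.get_image("wrist"); c=cloud(p); m=(c[...,2]>105)&(c[...,2]<125)&(np.hypot(c[...,0]-393,c[...,1]+320)<40); 
q=c[m]; print(len(q),q.mean(0),cv2.minEnclosingCircle(q[:,:2].astype(np.float32)))
v,u=np.nonzero(m); print(u.min(),u.max(),v.min(),v.max())
print(proj(p,(393,-320.7,90)),proj(p,(393,-320.7,117)))
E
```

```text
14441 [ 389.04952272 -319.07482864  115.95176488] ((388.0628662109375, -318.66143798828125), 39.36559295654297)
214 418 254 381
[315.41502598 298.40010948] [315.28876803 329.76915311]
```

```bash
python3 - <<'E'
from h import *
p=imaging.get_image("wrist"); c=cloud(p)
for v in range(230,400,10):
    print(v, np.round(c[v,316],1), p["color"][v,316])
v=313
for u in range(240,395,8): print(u,np.round(c[v,u],1),p["color"][v,u])
E
```

```text
230 [ 367.1 -311.8   69.4] [145 144 137]
240 [ 367.2 -311.8   84.3] [166 163 157]
250 [ 366.1 -311.5  100.5] [99 99 96]
260 [ 366.  -311.4  111.9] [100 100  97]
270 [ 368.5 -312.3  115.7] [117 117 114]
280 [ 372.2 -313.5  116.6] [116 116 113]
290 [ 376.4 -314.9  116.3] [116 116 113]
300 [ 380.7 -316.3  116.1] [115 115 113]
310 [ 384.7 -317.6  116.6] [115 115 113]
320 [ 389.6 -319.3  115.5] [115 115 113]
330 [ 394.4 -320.9  115. ] [116 116 114]
340 [ 398.5 -322.2  115.8] [117 116 114]
350 [ 402.8 -323.6  116.4] [116 116 113]
360 [ 407.7 -325.3  116.2] [117 116 114]
370 [ 412.7 -326.9  116.1] [116 115 113]
380 [ 417.2 -328.4  116.8] [117 116 112]
390 [ 505.  -357.6   16.9] [137 130 113]
240 [ 374.5 -345.4  120.5] [74 74 74]
248 [ 375.4 -342.4  120.7] [33 32 29]
256 [ 378.8 -341.2  115.8] [114 114 111]
264 [ 379.1 -337.7  117.1] [115 115 113]
272 [ 380.8 -335.   115.9] [115 115 113]
280 [ 381.5 -331.8  116.4] [115 115 113]
288 [ 381.8 -328.4  117.9] [116 115 113]
296 [ 383.6 -325.8  116.2] [115 115 113]
304 [ 384.5 -322.6  116.5] [115 115 113]
312 [ 385.4 -319.6  116.6] [116 116 113]
320 [ 386.9 -316.7  115.7] [115 115 113]
328 [ 387.6 -313.5  116.4] [116 116 113]
336 [ 388.9 -310.6  115.8] [115 116 113]
344 [ 390.  -307.5  115.7] [116 116 114]
352 [ 390.5 -304.4  116.5] [115 115 113]
360 [ 391.9 -301.4  116. ] [116 116 113]
368 [ 393.  -298.3  115.8] [116 116 114]
376 [ 393.9 -295.3  116.1] [117 116 114]
384 [ 392.7 -292.2  119.6] [41 41 41]
392 [ 393.2 -289.3  120.5] [77 78 79]
```

The lid spans (366,-312) to (418,-329), so its centre is at (392,-320), within 1 mm of the TCP. Next I'll tighten the grip and lift.

Emit:
drive_tool(
  deltas="0 0 0 0 0.03; 0 0 0 0 0.03; 0 0 -0.01 0 0.03; 0 0 -0.03 0 0.03; 0 0 -0.06 0 0.03; 0 0 -0.09 0 0.03; 0 0 -0.115 0 0.03; 0 0 -0.12 0 0.03",
)

```text
clock: 6.72
eef_pos: [393.0, -320.6, 191.6]
tool_rot: [-3.141, 0.003, 2.823]
force: [-0.5, 0.4, -4.1]
width: 50.6
```

```bash
python3 - <<'E'
from h import *
st(); p=imaging.get_image("wrist"); save(p,"w4"); rows([(440,-18.5,191)])
E
```

```text
t 6.72 pos [ 393.  -320.6  191.6] rot [-3.141e+00  3.000e-03  2.823e+00] q [ 0.32  0.46  0.44  1.93 -0.26  0.81  2.16] F [-0.5  0.4 -4.1] T [-0.02  0.    0.04] w 50.6
0.0496 0.3013 -0.0000
```

View pics/w4.png

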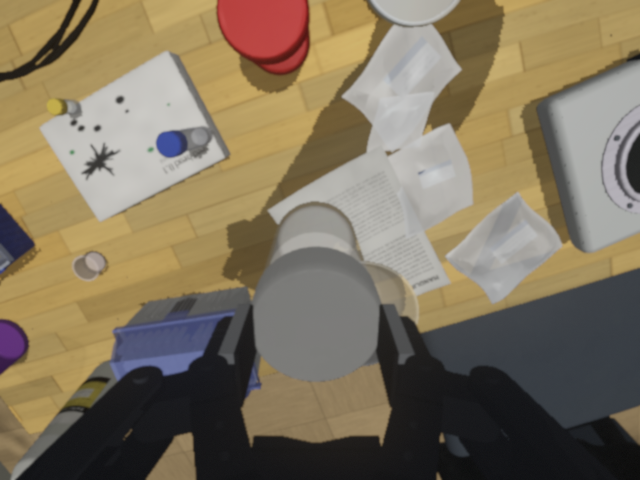

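The jar is lifted and still in the same place between the jaws, with the lid at (316,313). The force shows its weight. Now to the nest.

Emit:
drive_tool(
  deltas="0.005 0.02 0 0 0.03; 0.012 0.06 0 0 0.03; 0.02 0.1 0 0 0.03; 0.027 0.15 0 0 0.03; 0.035 0.2 0 0 0.03; 0.042 0.25 0 0 0.03; 0.047 0.285 0 0 0.03; 0.05 0.301 0 0 0.03; 0.05 0.301 0 0 0.03; 0.05 0.301 0 0 0.03",
)

```text
clock: 8.02
eef_pos: [438.8, -20.4, 189.9]
tool_rot: [-3.14, -0.0, 2.82]
force: [-0.3, -1.1, -3.6]
width: 50.6
```

```bash
python3 - <<'E'
from h import *
st(); p=imaging.get_image("wrist"); save(p,"w5"); t=imaging.get_image("top"); cv2.imwrite("pics/t5.png",cv2.resize(t["color"][140:260,200:360,::-1],(800,600)))
for r in models.landmark_of(p,"nest")[:2]: print(r,at_z(p,r["point"],50))
print(proj(p,(440,-18.5,56))); st(); rows([(440,-18.5,128)])
E
```

```text
t 8.03 pos [438.8 -20.4 189.9] rot [-3.14 -0.    2.82] q [-0.34  0.37  0.44  2.09 -0.23  0.73  1.49] F [-0.3 -1.1 -3.6] T [-0.02 -0.04  0.03] w 50.6
{'point': [320.2, 209.4], 'score': 0.89} [437.07015292 -15.86385353  50.        ]
{'point': [321.8, 197.6], 'score': 0.74} [427.58349006 -11.28074077  50.        ]
[318.41768038 215.22619033]
t 8.18 pos [439.1 -20.1 190.1] rot [-3.141  0.     2.82 ] q [-0.34  0.37  0.44  2.09 -0.23  0.73  1.49] F [-0.3 -0.8 -4.8] T [ 0.04 -0.02 -0.  ] w 50.4
-0.0004 0.0019 0.0621
```

View pics/w5.png

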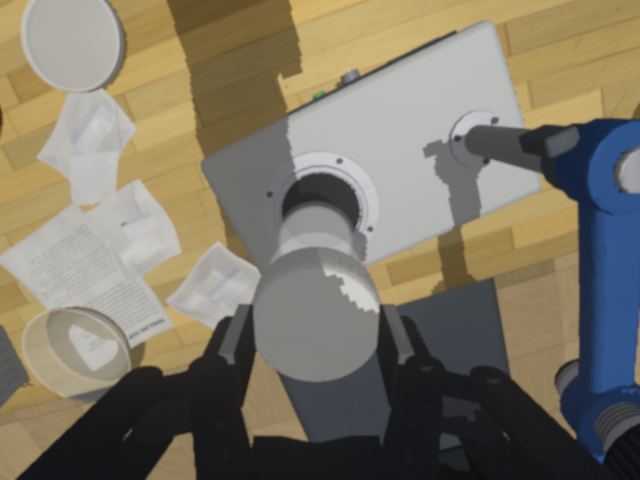

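View pics/t5.png

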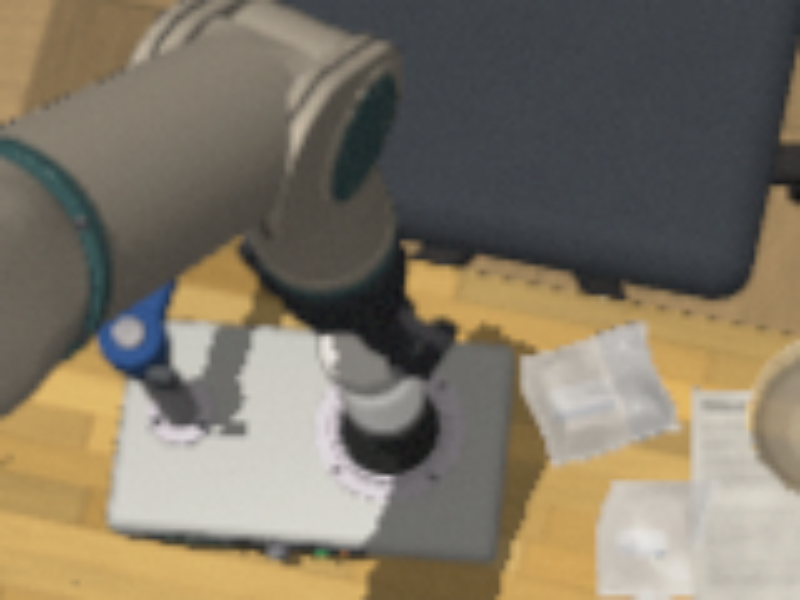

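```bash
python3 - <<'E'
from h import *
from scipy.optimize import least_squares
p=imaging.get_image("wrist"); c=cloud(p)
# bright flange / black mat edge: radial samples about projected centre, upper half visible
g=p["color"].astype(float).mean(2)
ctr=np.array([440,-18.5]); pts=[]
for a in np.arange(0,360,6):
    prof=[]
    rr=np.arange(28,48,0.5)
    for r in rr:
        X=(ctr[0]+r*np.cos(np.radians(a)),ctr[1]+r*np.sin(np.radians(a)),56)
        u,v=proj(p,X); prof.append(g[int(round(v)),int(round(u))] if 0<=v<480 and 0<=u<640 and v<235 else np.nan)
    prof=np.array(prof)
    if np.isnan(prof).any(): continue
    d=np.diff(prof); k=np.argmax(d)
    if d[k]>25: pts.append((ctr[0]+rr[k]*np.cos(np.radians(a)),ctr[1]+rr[k]*np.sin(np.radians(a)))); print(a,rr[k],round(d[k]))
pts=np.array(pts); 
f=least_squares(lambda q:np.hypot(pts[:,0]-q[0],pts[:,1]-q[1])-q[2],[440,-18,36],loss="soft_l1"); print(f.x,f.cost)
f=least_squares(lambda q:np.hypot(pts[:,0]-q[0],pts[:,1]-q[1])-36,[440,-18],loss="soft_l1"); print(f.x,f.cost)
st()
E
```

```text
54 33.0 34
60 34.0 39
66 34.0 37
72 34.5 33
78 34.5 31
84 34.5 49
90 35.0 46
96 34.5 40
102 36.5 44
108 37.0 44
114 36.5 51
120 36.0 51
126 36.0 35
132 36.0 43
138 36.5 56
144 37.0 59
150 36.0 41
156 36.5 44
162 36.0 46
168 36.5 42
174 36.0 56
180 36.5 40
186 36.0 31
192 35.0 34
[437.52769435 -16.74489619  33.49370491] 2.2911043279595655
[439.13375493 -19.43459053] 6.605226575414353
t 8.22 pos [439.1 -19.9 190.2] rot [-3.141  0.     2.82 ] q [-0.34  0.37  0.44  2.09 -0.23  0.73  1.49] F [-0.1 -0.1 -4.2] T [-0.02  0.02  0.04] w 50.7
```

Emit:
drive_tool(
  deltas="0 0.001 0.01 0 0.03; 0 0.001 0.025 0 0.03; 0 0.001 0.04 0 0.03; 0 0.001 0.053 0 0.03; 0 0.001 0.06 0 0.03; 0 0.001 0.064 0 0.03; 0 0.001 0.066 0 0.03; 0 0.001 0.067 0 0.03; 0 0.001 0.068 0 0.03; 0 0.001 0.068 0 0.03",
)

```text
clock: 9.48
eef_pos: [439.7, -17.6, 122.2]
tool_rot: [3.141, 0.0, 2.823]
force: [-0.4, -0.3, -3.1]
width: 50.9
```

```bash
python3 - <<'E'
from h import *
st()
E
```

```text
t 9.47 pos [439.7 -17.6 122.2] rot [3.141 0.    2.823] q [-0.28  0.48  0.36  2.16 -0.32  0.54  1.57] F [-0.4 -0.3 -3.1] T [-0.   -0.04 -0.  ] w 50.9
```

Emit:
drive_tool(
  deltas="0 0 0.0003 0 0.03; 0 0 0.0006 0 0.03; 0 0 0.0009 0 0.03; 0 0 0.0012 0 0.03",
)

```text
clock: 9.98
eef_pos: [440.0, -17.8, 121.6]
tool_rot: [3.141, 0.001, 2.823]
force: [-2.2, -0.5, 10.0]
width: 50.2
```

Contact at 10 N means the jar is seated on the nest floor. I'll release and rise.

Emit:
drive_tool(
  deltas="0 0 0 0 0.05; 0 0 0 0 0.065; 0 0 0 0 0.08; 0 0 0 0 0.085; 0 0 0 0 0.085; 0 0 -0.02 0 0.085; 0 0 -0.05 0 0.085; 0 0 -0.1 0 0.085; 0 0 -0.15 0 0.085; 0 0 -0.19 0 0.085",
)

```text
clock: 11.22
eef_pos: [439.7, -17.8, 312.9]
tool_rot: [3.141, 0.001, 2.823]
force: [0.3, -0.5, -0.7]
width: 84.8
```

```bash
python3 - <<'E'
from h import *
st(); p=imaging.get_image("wrist"); save(p,"w6"); t=imaging.get_image("top"); cv2.imwrite("pics/t6.png",cv2.resize(t["color"][140:260,200:360,::-1],(800,600)))
c=cloud(p); m=(c[...,2]>155)&(c[...,2]<175)&(np.hypot(c[...,0]-440,c[...,1]+18)<45); q=c[m]; print(len(q),q.mean(0),q.std(0),cv2.minEnclosingCircle(q[:,:2].astype(np.float32)))
rows([(560,60,310),(627,109.5,290)])
E
```

```text
t 11.22 pos [439.7 -17.8 312.9] rot [3.141e+00 1.000e-03 2.823e+00] q [-0.44  0.21  0.51  1.9  -0.12  1.06  1.37] F [ 0.3 -0.5 -0.7] T [ 0.04 -0.04 -0.01] w 84.8
3146 [437.7970444  -17.85071453 165.67866066] [14.32885875 14.15738791  1.47184166] ((439.67291259765625, -18.336551666259766), 28.83463478088379)
-0.0873 0.1109 0.0058 
-0.1352 0.1788 0.0264
```

View pics/w6.png

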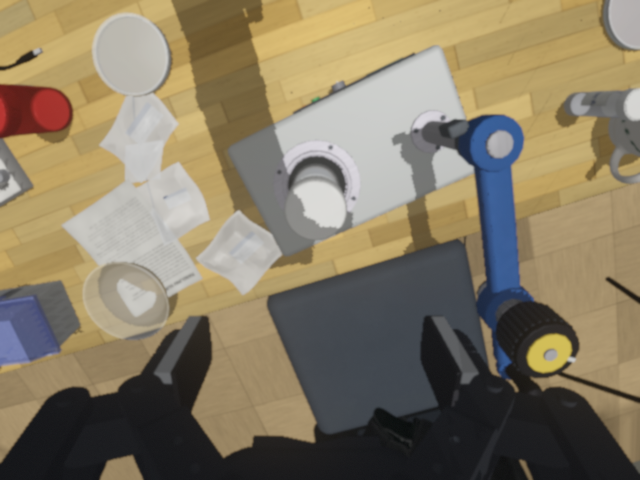

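The jar stands upright in the nest; its lid at (317,208) measures (439.7,-18.3). The knob is at (540,345). Next I'll go above the peg.

Emit:
drive_tool(
  deltas="-0.03 0.037 0 -7 0.085; -0.06 0.074 0 -14 0.06; -0.087 0.111 0 -14 0.04; -0.11 0.145 0 -14 0.032; -0.135 0.179 0.01 -14 0.032; -0.135 0.179 0.013 -14 0.032; -0.135 0.179 0.013 -14 0.032",
)

```text
clock: 12.2
eef_pos: [622.8, 109.1, 296.4]
tool_rot: [-3.14, -0.003, 3.066]
force: [-0.5, -0.5, 0.5]
width: 31.9
```

```bash
python3 - <<'E'
from h import *
s=st(); p=imaging.get_image("wrist"); save(p,"w7"); t=imaging.get_image("top"); save(t,"t7")
c=cloud(p)
for n,z,pi in(("swing_handle",232,p),("swing_pivot",232,p),("knob_grip",252,p),("swing_handle",232,t),("swing_pivot",232,t),("knob_grip",252,t)):
    for r in models.landmark_of(pi,n)[:2]: print(n,r["score"],np.round(r["point"],1),np.round(at_z(pi,r["point"],z),1))
m=(c[...,2]>244)&(c[...,2]<256)&(np.hypot(c[...,0]-627,c[...,1]-109)<30); q=c[m]; print(len(q)); 
if len(q)>3: print(q.mean(0),cv2.minEnclosingCircle(q[:,:2].astype(np.float32)))
m=(c[...,2]>262)&(c[...,2]<277)&(np.hypot(c[...,0]-565,c[...,1]-115)<35); q=c[m]; print(len(q)); 
if len(q)>3: print(q.mean(0),cv2.minEnclosingCircle(q[:,:2].astype(np.float32)))
m=(c[...,2]>215)&(c[...,2]<224)&(np.hypot(c[...,0]-421,c[...,1]-125)<30); q=c[m]; print(len(q)); 
if len(q)>3: print(q.mean(0),cv2.minEnclosingCircle(q[:,:2].astype(np.float32)))
print(proj(p,s["eef_pos"]),proj(p,(627,109.5,250)))
E
```

```text
t 12.2 pos [622.8 109.1 296.4] rot [-3.140e+00 -3.000e-03  3.066e+00] q [-0.45  0.54  0.4   1.43 -0.22  1.21  1.47] F [-0.5 -0.5  0.5] T [-0.01  0.01 -0.04] w 31.9
swing_handle 0.69 [321.3 249.8] [629.2 112.2 232. ]
swing_pivot 0.72 [325.2 254. ] [632.5 114.7 232. ]
swing_pivot 0.41 [193.4  33.5] [488.8  47.2 232. ]
knob_grip 0.76 [320.7 158.7] [565.4 116.2 252. ]
swing_handle 0.59 [250.7 147.2] [624.4  95.4 232. ]
swing_handle 0.3 [276.4 223. ] [397.  -41.9 232. ]
swing_pivot 0.93 [227.9 207.6] [414.9 114.4 232. ]
knob_grip 0.56 [237.5 160. ] [565.2 119.2 252. ]
525
[627.47369682 112.26948025 247.86927956] ((628.4369506835938, 112.29498291015625), 8.707533836364746)
6209
[564.91559764 116.95486308 270.04860624] ((565.9862060546875, 116.78382110595703), 25.18099594116211)
0
[315.99846182 281.65757826] [317.16205835 256.6199785 ]
```

View pics/w7.png

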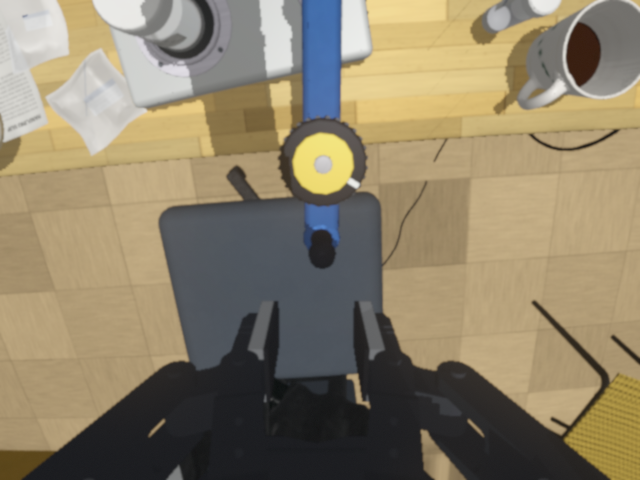

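The wrist view shows the peg at (321,250) and the knob at (323,162), which gives peg (628,112), knob (565.5,116.5) and pivot (421,126). I'll lower the open jaws around the peg.

```bash
python3 - <<'E'
from h import *
st(); rows([(628,112,296),(628,112,216)])
E
```

```text
t 12.6 pos [623.8 109.8 298.4] rot [3.141e+00 1.000e-03 3.067e+00] q [-0.45  0.54  0.4   1.43 -0.22  1.21  1.47] F [-0.5  0.2 -0.8] T [ 0.02  0.01 -0.03] w 32.1
-0.0040 0.0025 0.0024 
-0.0040 0.0025 0.0824
```

Emit:
drive_tool(
  deltas="-0.004 0.0025 0 0 0.032; -0.004 0.0025 0.015 0 0.032; -0.004 0.0025 0.03 0 0.032; -0.004 0.0025 0.045 0 0.032; -0.004 0.0025 0.06 0 0.032; -0.004 0.0025 0.072 0 0.032; -0.004 0.0025 0.081 0 0.032; -0.004 0.0025 0.081 0 0.032",
)

```text
clock: 13.6
eef_pos: [627.7, 112.2, 216.2]
tool_rot: [-3.141, -0.001, 3.067]
force: [0.2, -1.1, 0.2]
width: 32.3
```

```bash
python3 - <<'E'
from h import *
s=st(); p=imaging.get_image("wrist"); save(p,"w8")
# plan arc
P=np.array([421,126]); a0=np.degrees(np.arctan2(s["eef_pos"][1]-126,s["eef_pos"][0]-421)); print("a0",a0, np.hypot(*(s["eef_pos"][:2]-P)))
th=np.arange(0,85,6.0); 
rows([(421+208*np.cos(np.radians(-3.9-t)),126+208*np.sin(np.radians(-3.9-t)),s["eef_pos"][2]) for t in th],th)
E
```

```text
t 13.6 pos [627.7 112.2 216.2] rot [-3.141e+00 -1.000e-03  3.067e+00] q [-0.44  0.62  0.38  1.54 -0.25  1.04  1.5 ] F [ 0.2 -1.1  0.2] T [ 0.02 -0.02  0.05] w 32.3
a0 -3.829449272295974 207.1531864635272
-0.0004 -0.0003 0.0007 0.0
0.0006 -0.0220 0.0007 6.0
0.0039 -0.0436 0.0007 12.0
0.0094 -0.0646 0.0007 18.0
0.0170 -0.0850 0.0007 24.0
0.0268 -0.1045 0.0007 30.0
0.0385 -0.1228 0.0007 36.0
0.0521 -0.1398 0.0007 42.0
0.0674 -0.1553 0.0007 48.0
0.0843 -0.1691 0.0007 54.0
0.1024 -0.1811 0.0007 60.0
0.1218 -0.1911 0.0007 66.0
0.1420 -0.1990 0.0007 72.0
0.1630 -0.2048 0.0007 78.0
0.1845 -0.2083 0.0007 84.0
```

View pics/w8.png

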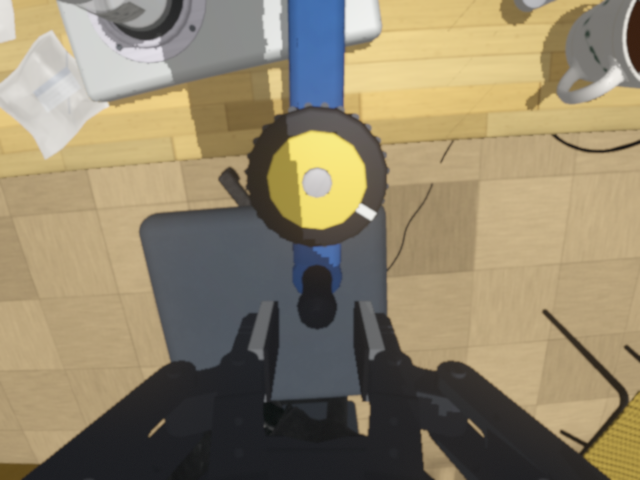

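The peg sits between the fingers, at (317,295). I'll swing along the arc, turning the tool with the arm.

Emit:
drive_tool(
  deltas="0 -0.007 0 2 0.026; 0.001 -0.022 0 6 0.026; 0.004 -0.0435 0 12 0.026; 0.0095 -0.0645 0 18 0.026; 0.017 -0.085 0 24 0.026; 0.027 -0.1045 0 30 0.026; 0.0385 -0.123 0 36 0.026; 0.052 -0.14 0 42 0.026; 0.0675 -0.155 0 48 0.026; 0.084 -0.169 0 54 0.026; 0.1025 -0.181 0 60 0.026; 0.1025 -0.181 0 60 0.026",
)

```text
clock: 15.15
eef_pos: [511.1, -62.6, 217.5]
tool_rot: [3.142, 0.0, 2.015]
force: [0.8, 0.1, 0.0]
width: 26.1
```

```bash
python3 - <<'E'
from h import *
s=st(); p=imaging.get_image("wrist"); save(p,"w9")
c=cloud(p);m=(c[...,2]>244)&(c[...,2]<256)&(np.hypot(c[...,0]-s["eef_pos"][0],c[...,1]-s["eef_pos"][1])<25); q=c[m]; print(len(q)); 
if len(q)>3: print(q.mean(0),cv2.minEnclosingCircle(q[:,:2].astype(np.float32)))
th=np.arange(60,92,4.0)
rows([(421+208*np.cos(np.radians(-3.9-t)),126+208*np.sin(np.radians(-3.9-t)),s["eef_pos"][2]) for t in th],th-60)
E
```

```text
t 15.15 pos [511.1 -62.6 217.5] rot [3.142 0.    2.015] q [-0.41  0.49  0.7   1.88 -0.39  0.92  0.92] F [0.8 0.1 0. ] T [-0.06 -0.04  0.  ] w 26.1
50
[510.20476539 -60.6973574  254.33930683] ((507.6719970703125, -61.35176086425781), 17.94405174255371)
0.0006 0.0004 -0.0000 0.0
0.0010 -0.0141 -0.0001 4.0
0.0024 -0.0286 -0.0001 8.0
0.0048 -0.0429 -0.0001 12.0
0.0082 -0.0570 -0.0001 16.0
0.0126 -0.0709 -0.0001 20.0
0.0179 -0.0844 -0.0001 24.0
0.0242 -0.0975 -0.0002 28.0
```

View pics/w9.png

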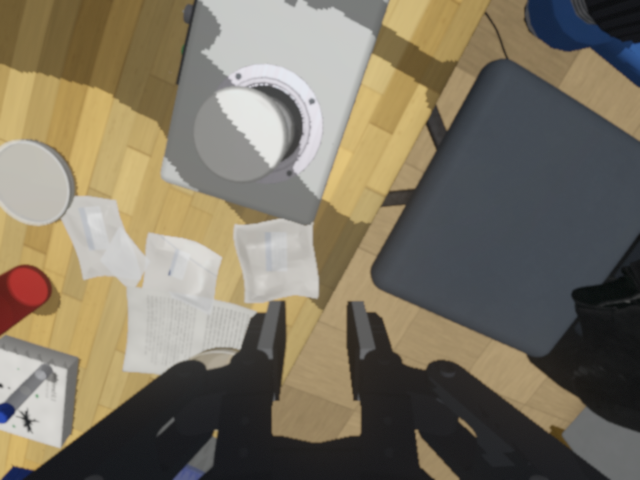

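```bash
python3 - <<'E'
from h import *
s=st(); t=imaging.get_image("top"); cv2.imwrite("pics/t9.png",cv2.resize(t["color"][120:240,200:360,::-1],(800,600)))
c=cloud(t);x,y,z=c[...,0],c[...,1],c[...,2]
m=(z>262)&(z<280)&(np.hypot(x-421,y-126)<175)&(np.hypot(x-421,y-126)>110);q=c[m];print(len(q),q.mean(0) if len(q) else 0, cv2.minEnclosingCircle(q[:,:2].astype(np.float32)) if len(q)>3 else 0)
for n,zz in(("swing_handle",232),("knob_grip",252)):
    for r in models.landmark_of(t,n)[:2]: print(n,r["score"],np.round(r["point"],1),np.round(at_z(t,r["point"],zz),1))
E
```

```text
t 15.2 pos [512.4 -61.5 217.5] rot [3.14  0.    2.018] q [-0.41  0.49  0.7   1.87 -0.39  0.92  0.93] F [ 0.8  1.1 -0.4] T [ 0.07 -0.    0.02] w 26.1
0 0 0
```

View pics/t9.png

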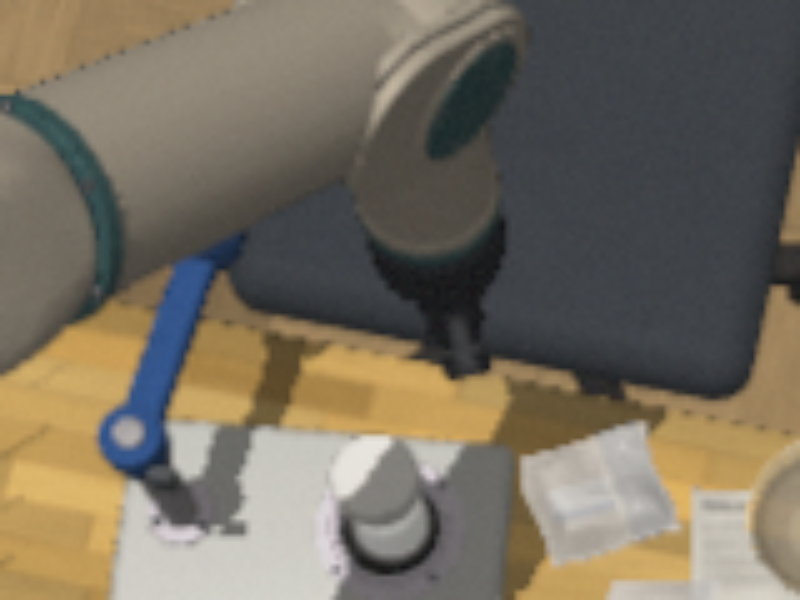

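The jaws came off the peg: the blue arm moved only about 10° and its end is now at the top right, (600,20). I'll rise, find the peg again, and pinch it this time.

```bash
python3 - <<'E'
from h import *
s=st(); rows([(530,-20,300),(590,60,300)])
E
```

```text
t 15.35 pos [513.3 -60.3 217.1] rot [3.141 0.    2.021] q [-0.41  0.49  0.7   1.87 -0.39  0.92  0.93] F [-0.6 -0.3 -0.8] T [-0.01  0.01 -0.02] w 25.8
0.0290 0.0327 -0.0829 
0.0749 0.1215 -0.0829
```

Emit:
drive_tool(
  deltas="0 0 -0.05 0 0.04; 0.01 0.01 -0.084 -10 0.05; 0.03 0.033 -0.084 -20 0.05; 0.045 0.07 -0.084 -30 0.05; 0.06 0.1 -0.084 -40 0.05; 0.075 0.12 -0.084 -46 0.05; 0.075 0.12 -0.084 -46 0.05; 0.075 0.12 -0.084 -46 0.05",
)

```text
clock: 16.35
eef_pos: [587.6, 57.7, 300.8]
tool_rot: [-3.14, -0.0, 2.82]
force: [-0.4, -0.4, 0.0]
width: 50.3
```

```bash
cat > arm.py <<'E'
from h import *
def look(name):
    s=st(); p=imaging.get_image("wrist"); save(p,name); c=cloud(p)
    x,y,z=c[...,0],c[...,1],c[...,2]; r=np.hypot(x-421,y-126)
    out={}
    for n,lo,hi,rl,rh in(("peg",240,256,190,228),("knob",265,277,115,175),("hub",214,225,-1,30)):
        m=(z>lo)&(z<hi)&(r>rl)&(r<rh)
        if n=="peg": m&=(p["color"].max(2)<70)
        q=c[m]
        if len(q)>20:
            cc=cv2.minEnclosingCircle(q[:,:2].astype(np.float32)); out[n]=cc
            print(n,len(q),np.round(q.mean(0),1),np.round(cc[0],1),round(cc[1],1),"ang",np.round(np.degrees(np.arctan2(cc[0][1]-126,cc[0][0]-421)),1),"r",np.round(np.hypot(cc[0][0]-421,cc[0][1]-126),1))
    return p,out
E
python3 - <<'E'
from arm import *
look("w10")
E
```

```text
t 16.35 pos [587.6  57.7 300.8] rot [-3.14 -0.    2.82] q [-0.47  0.48  0.51  1.55 -0.25  1.17  1.34] F [-0.4 -0.4  0. ] T [-0.01 -0.01 -0.06] w 50.3
peg 560 [626.4 111.7 247. ] [627.9 111.9] 9.2 ang -3.9 r 207.3
knob 5366 [564.5 116.4 270.2] [565.8 116.5] 24.9 ang -3.7 r 145.1
```

View pics/w10.png

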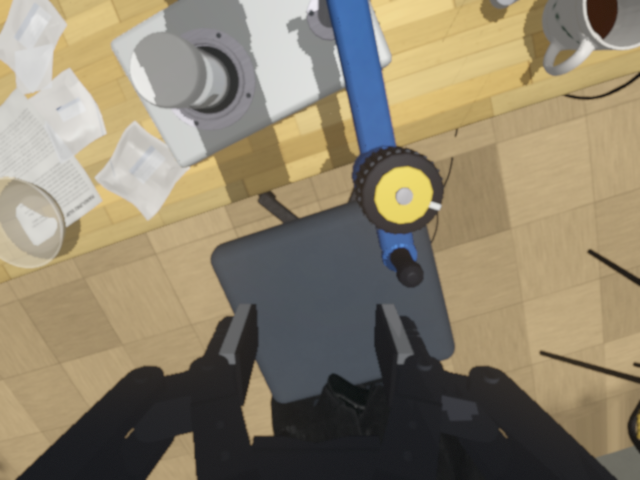

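The arm never moved, so the fingers missed the peg altogether. I'll check where the fingers really are from the wrist depth.

```bash
python3 - <<'E'
from h import *
s=st(); p=imaging.get_image("wrist"); c=cloud(p)
M=R.from_euler("xyz",s["tool_rot"]).as_matrix()
tl=(c-s["eef_pos"])@M
for v in range(300,400,8):
    print(v,[tuple(np.round(tl[v,u]).astype(int)) for u in (215,225,235,245,255)],[tuple(np.round(tl[v,u]).astype(int)) for u in (378,385,392,400,410)])
E=np.array(p["extrinsics"]); print("cam in tool",(E[:3,3]-s["eef_pos"])@M, M.T@E[:3,:3])
E
```

```text
t 16.4 pos [587.5  57.4 301. ] rot [-3.141 -0.     2.82 ] q [-0.46  0.48  0.51  1.55 -0.25  1.17  1.34] F [0.9 0.1 0.2] T [-0.03 -0.04  0.03] w 50.0
300 [(np.int64(-576), np.int64(-376), np.int64(1061)), (np.int64(-578), np.int64(-339), np.int64(1065)), (np.int64(-305), np.int64(-177), np.int64(553)), (np.int64(-306), np.int64(-156), np.int64(554)), (np.int64(-305), np.int64(-133), np.int64(552))] [(np.int64(-305), np.int64(135), np.int64(552)), (np.int64(-305), np.int64(150), np.int64(552)), (np.int64(-305), np.int64(166), np.int64(552)), (np.int64(-304), np.int64(183), np.int64(550)), (np.int64(-305), np.int64(205), np.int64(551))]
308 [(np.int64(-610), np.int64(-379), np.int64(1060)), (np.int64(-611), np.int64(-342), np.int64(1063)), (np.int64(-326), np.int64(-179), np.int64(554)), (np.int64(10), np.int64(-28), np.int64(-45)), (np.int64(8), np.int64(-25), np.int64(-42))] [(np.int64(9), np.int64(25), np.int64(-44)), (np.int64(10), np.int64(28), np.int64(-46)), (np.int64(10), np.int64(31), np.int64(-45)), (np.int64(-325), np.int64(185), np.int64(552)), (np.int64(-323), np.int64(206)
[... 4622 characters left out ...]
.int64(-93))]
396 [(np.int64(11), np.int64(-27), np.int64(-96)), (np.int64(16), np.int64(-23), np.int64(-102)), (np.int64(16), np.int64(-20), np.int64(-102)), (np.int64(-12), np.int64(-25), np.int64(-70)), (np.int64(-1028), np.int64(-255), np.int64(1067))] [(np.int64(-491), np.int64(133), np.int64(465)), (np.int64(-497), np.int64(149), np.int64(472)), (np.int64(-9), np.int64(27), np.int64(-74)), (np.int64(16), np.int64(22), np.int64(-102)), (np.int64(15), np.int64(25), np.int64(-100))]
cam in tool [  83.74944017    0.39591243 -177.35318138] [[-1.46673863e-03 -9.44555357e-01 -3.28348939e-01]
 [ 9.99998861e-01 -1.26889160e-03 -8.16809709e-04]
 [ 3.54882775e-04 -3.28349763e-01  9.44556143e-01]]
```

The depth shows the finger tips about 44 mm behind the reported TCP at this opening (tool z ≈ -44), well short of the nominal 8 mm. At TCP 216 they were at about 258, above the 250 mm peg. The jar was gripped by its lid for the same reason. From here I'll use tip z ≈ TCP + 42.

```bash
python3 - <<'E'
from h import *
st(); rows([(628,112,300),(628,112,178)])
E
```

```text
t 16.45 pos [587.5  57.5 301.1] rot [-3.141  0.     2.82 ] q [-0.46  0.48  0.51  1.55 -0.25  1.17  1.34] F [ 0.3 -0.2 -0.6] T [-0.04 -0.01 -0.  ] w 50.4
-0.0212 0.0645 0.0010 
-0.0211 0.0646 0.1230
```

Emit:
drive_tool(
  deltas="-0.01 0.03 0 -7 0.034; -0.021 0.0645 0 -14 0.032; -0.021 0.0645 0 -14 0.032; -0.021 0.0645 0 -14 0.032; -0.021 0.0645 0.02 -14 0.032; -0.021 0.0645 0.04 -14 0.032",
)

```text
clock: 17.2
eef_pos: [627.8, 111.7, 261.2]
tool_rot: [-3.141, 0.001, 3.064]
force: [-0.2, -0.5, -0.1]
width: 32.3
```

```bash
python3 - <<'E'
from arm import *
look("w11"); s=st()
p=imaging.get_image("wrist"); c=cloud(p); M=R.from_euler("xyz",s["tool_rot"]).as_matrix()
tl=(c-s["eef_pos"])@M; m=(np.abs(tl[...,0])<14)&(np.abs(tl[...,1])>12)&(np.abs(tl[...,1])<35)&(tl[...,2]>-80)&(tl[...,2]<-10); v,u=np.nonzero(m); k=np.argsort(tl[m][:,2])[-15:]; print(np.round(tl[m][k][:5]),u[k][:5],v[k][:5])
rows([(628,112,178)])
E
```

```text
t 17.2 pos [627.8 111.7 261.2] rot [-3.141e+00  1.000e-03  3.064e+00] q [-0.47  0.58  0.42  1.48 -0.25  1.13  1.49] F [-0.2 -0.5 -0.1] T [-0.05 -0.03 -0.02] w 32.3
peg 807 [626.5 112.6 247.1] [628.1 112.4] 9.1 ang -3.7 r 207.6
knob 8804 [564.9 117.1 270.2] [565.8 116.9] 25.1 ang -3.6 r 145.1
t 17.25 pos [625.9 111.7 258.1] rot [-3.14  -0.004  3.064] q [-0.47  0.58  0.42  1.48 -0.25  1.13  1.49] F [-1.8 -0.3 -2. ] T [0.02 0.07 0.02] w 32.2
[[  1. -16. -36.]
 [  3.  16. -36.]
 [  2.  16. -36.]
 [ -0.  16. -36.]
 [  2.  16. -36.]] [278 353 353 353 353] [316 311 313 318 314]
-0.0023 0.0004 0.0812
```

View pics/w11.png

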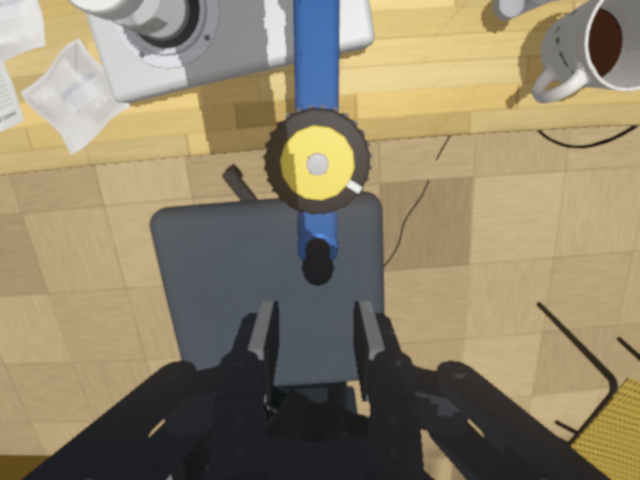

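The tips are 36 to 40 mm behind the TCP at this opening. I'll lower to TCP 180, which puts them at about 218.

Emit:
drive_tool(
  deltas="0 0 0.015 0 0.032; 0 0 0.03 0 0.032; 0 0 0.045 0 0.032; 0 0 0.06 0 0.032; 0 0 0.072 0 0.032; 0 0 0.08 0 0.032; 0 0 0.08 0 0.026; 0 0 0.08 0 0.026",
)

```text
clock: 18.3
eef_pos: [628.5, 113.6, 181.4]
tool_rot: [3.141, 0.001, 3.067]
force: [0.5, 0.2, -0.9]
width: 26.0
```

```bash
python3 - <<'E'
from h import *
s=st(); p=imaging.get_image("wrist"); save(p,"w12")
th=np.arange(0,85,6.0); 
rows([(421+207.5*np.cos(np.radians(-3.9-t)),126+207.5*np.sin(np.radians(-3.9-t)),s["eef_pos"][2]) for t in th],th)
E
```

```text
t 18.3 pos [628.5 113.6 181.4] rot [3.141e+00 1.000e-03 3.067e+00] q [-0.45  0.66  0.39  1.58 -0.29  0.97  1.52] F [ 0.5  0.2 -0.9] T [-0.    0.03 -0.  ] w 26.0
0.0004 -0.0018 0.0001 0.0
0.0014 -0.0235 0.0001 6.0
0.0046 -0.0450 0.0001 12.0
0.0101 -0.0660 0.0001 18.0
0.0178 -0.0863 0.0001 24.0
0.0275 -0.1057 0.0000 30.0
0.0392 -0.1240 0.0000 36.0
0.0528 -0.1410 -0.0000 42.0
0.0680 -0.1565 -0.0000 48.0
0.0848 -0.1702 -0.0000 54.0
0.1030 -0.1822 -0.0001 60.0
0.1223 -0.1922 -0.0001 66.0
0.1425 -0.2001 -0.0001 72.0
0.1634 -0.2058 -0.0001 78.0
0.1849 -0.2094 -0.0002 84.0
```

View pics/w12.png

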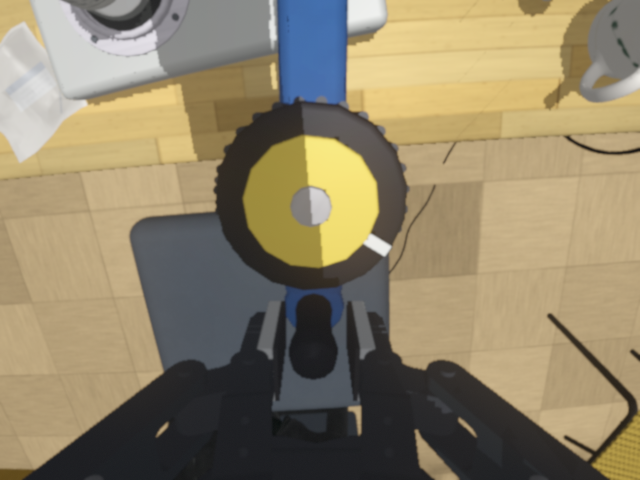

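The peg, at (313,330), is now properly between the pads. I'll swing 30° and check.

Emit:
drive_tool(
  deltas="0 -0.007 0 2 0.026; 0.001 -0.0175 0 4 0.026; 0.0025 -0.031 0 8 0.026; 0.0046 -0.045 0 12 0.026; 0.0075 -0.059 0 16 0.026; 0.012 -0.073 0 20 0.026; 0.0178 -0.0863 0 24 0.026; 0.0275 -0.1057 0 30 0.026",
)

```text
clock: 19.35
eef_pos: [592.7, 10.0, 181.0]
tool_rot: [3.141, 0.0, 2.539]
force: [1.3, 3.5, 2.0]
width: 26.5
```

```bash
python3 - <<'E'
from arm import *
p,o=look("w13"); s=st()
th=np.arange(0,64,6.0); a=-33.9
rows([(421+207.5*np.cos(np.radians(a-t)),126+207.5*np.sin(np.radians(a-t)),181) for t in th],th)
E
```

```text
t 19.35 pos [592.7  10.  181. ] rot [3.141 0.    2.539] q [-0.4   0.62  0.54  1.71 -0.38  0.92  1.26] F [1.3 3.5 2. ] T [ 0.65 -0.2   0.03] w 26.5
peg 3557 [591.8  14.2 247.8] [589.3  14.6] 27.5 ang -33.5 r 201.8
knob 28609 [541.   49.2 270.3] [542.4  48.4] 24.8 ang -32.6 r 144.1
t 19.4 pos [590.2   5.7 181. ] rot [-3.138 -0.     2.531] q [-0.39  0.61  0.54  1.72 -0.38  0.92  1.26] F [-1.7 -0.7  0.4] T [0.32 0.09 0.07] w 26.2
0.0002 0.0055 -0.0000 0.0
0.0009 -0.0162 0.0000 6.0
0.0039 -0.0378 0.0001 12.0
0.0091 -0.0588 0.0002 18.0
0.0165 -0.0793 0.0002 24.0
0.0260 -0.0988 0.0003 30.0
0.0375 -0.1172 0.0004 36.0
0.0509 -0.1343 0.0004 42.0
0.0659 -0.1500 0.0005 48.0
0.0826 -0.1640 0.0005 54.0
0.1006 -0.1761 0.0006 60.0
```

View pics/w13.png

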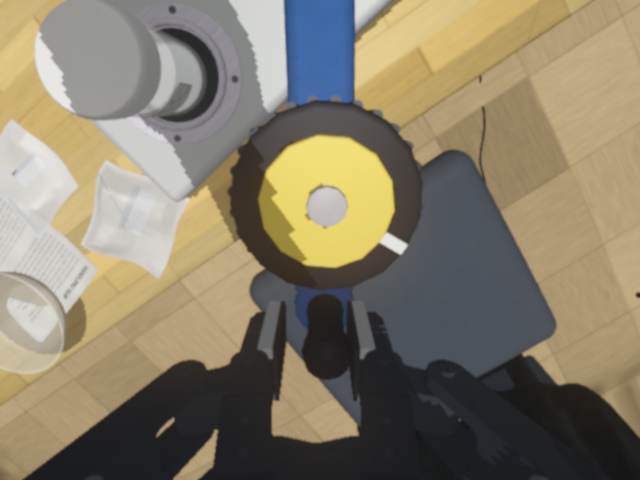

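The arm follows: the knob is now at -32.6°. I'll continue towards the stop at about -82.8°.

Emit:
drive_tool(
  deltas="0.0003 -0.01 0 3 0.026; 0.0007 -0.0217 0 6 0.026; 0.0037 -0.0433 0 12 0.026; 0.009 -0.0643 0 18 0.026; 0.0163 -0.0848 0 24 0.026; 0.0258 -0.1043 0 30 0.026; 0.0373 -0.1227 0 36 0.026; 0.044 -0.131 0 39 0.026; 0.0507 -0.1398 0 42 0.026; 0.058 -0.148 0 45 0.026; 0.0657 -0.1555 0 48 0.026; 0.0657 -0.1555 0 48 0.026",
)

```text
clock: 20.9
eef_pos: [449.6, -81.7, 180.9]
tool_rot: [-3.14, 0.0, 1.704]
force: [0.6, -0.2, -0.0]
width: 25.7
```

```bash
python3 - <<'E'
from arm import *
p,o=look("w14"); s=st()
th=np.arange(0,10,2.0); a=-81.9
rows([(421+207.5*np.cos(np.radians(a-t)),126+207.5*np.sin(np.radians(a-t)),181) for t in th],th)
E
```

```text
t 20.9 pos [449.6 -81.7 180.9] rot [-3.14   0.     1.704] q [-0.44  0.49  0.81  2.06 -0.5   0.79  0.81] F [ 0.6 -0.2 -0. ] T [-0.01  0.02  0.02] w 25.7
peg 3375 [451.7 -75.7 247.9] [449.8 -75.3] 26.0 ang -81.8 r 203.4
knob 29361 [443.4 -13.8 270.3] [443.6 -15.6] 25.0 ang -80.9 r 143.4
t 20.95 pos [450.1 -81.8 180.9] rot [-3.14   0.     1.705] q [-0.44  0.49  0.81  2.06 -0.5   0.79  0.81] F [-0.4  0.9  0.7] T [ 0.   -0.04 -0.01] w 25.9
0.0023 0.0005 -0.0001 0.0
0.0024 -0.0068 -0.0001 2.0
0.0027 -0.0140 -0.0001 4.0
0.0033 -0.0212 -0.0001 6.0
0.0041 -0.0284 -0.0001 8.0
```

View pics/w14.png

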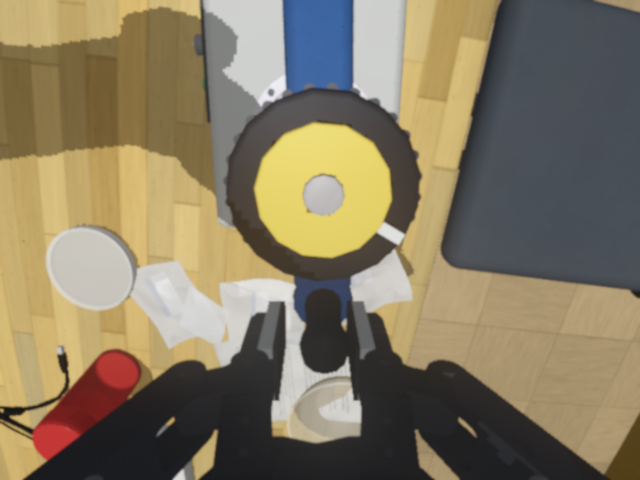

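Emit:
drive_tool(
  deltas="0.0005 -0.003 0 1 0.026; 0.0005 -0.006 0 2 0.026; 0.0005 -0.008 0 2 0.026; 0.0005 -0.01 0 2 0.026; 0.0005 -0.01 0 2 0.026",
)

```text
clock: 21.58
eef_pos: [442.5, -82.4, 181.1]
tool_rot: [3.139, 0.001, 1.671]
force: [5.8, -0.9, -3.8]
width: 25.8
```

```bash
python3 - <<'E'
from arm import *
look("w15"); s=st()
E
```

```text
t 21.57 pos [442.5 -82.4 181.1] rot [3.139e+00 1.000e-03 1.671e+00] q [-0.45  0.48  0.83  2.09 -0.51  0.78  0.79] F [ 5.8 -0.9 -3.8] T [-0.13 -1.11 -0.07] w 25.8
peg 3385 [445.3 -76.4 247.9] [442.7 -75.5] 25.9 ang -83.8 r 202.7
knob 29155 [439.1 -14.4 270.3] [439.3 -16.2] 25.0 ang -82.6 r 143.3
t 21.62 pos [442.5 -82.5 181.1] rot [3.139e+00 1.000e-03 1.671e+00] q [-0.45  0.48  0.83  2.09 -0.51  0.78  0.79] F [ 6.  -0.6 -3.4] T [-0.2  -1.14 -0.03] w 26.2
```

Emit:
drive_tool(
  deltas="0 -0.002 0 0 0.026; 0 -0.004 0 0 0.026; 0 -0.004 0 0 0.026",
)

```text
clock: 22.0
eef_pos: [442.6, -82.6, 181.6]
tool_rot: [3.132, 0.003, 1.672]
force: [14.5, 0.9, -10.2]
width: 26.0
```

```bash
python3 - <<'E'
from arm import *
look("w16"); s=st()
E
```

```text
t 22.0 pos [442.6 -82.6 181.6] rot [3.132e+00 3.000e-03 1.672e+00] q [-0.46  0.48  0.83  2.09 -0.51  0.77  0.79] F [ 14.5   0.9 -10.2] T [ 0.12 -2.76 -0.01] w 26.0
peg 3347 [444.9 -76.5 247.9] [442.3 -76. ] 26.1 ang -84.0 r 203.1
knob 28907 [439.  -14.4 270.3] [439.1 -16.1] 24.9 ang -82.7 r 143.2
t 22.05 pos [442.6 -82.6 181.6] rot [3.132 0.004 1.672] q [-0.46  0.48  0.83  2.09 -0.51  0.77  0.79] F [14.4  0.1 -9.7] T [ 0.11 -2.69 -0.06] w 25.9
```

The peg's position did not change while the push force rose from 6 to 14.5 N, so the arm is on its stop at about -82.7°. I'll back off, rise, and turn the tool to grip the knob along the arm.

Emit:
drive_tool(
  deltas="0 0.004 0 0 0.026; 0 0.007 0 0 0.028; 0 0.008 -0.03 0 0.03; 0 0.008 -0.07 0 0.03; 0 0.008 -0.11 0 0.04; 0.02 0.008 -0.12 -10 0.06; 0.04 0.008 -0.12 -20 0.06; 0.04 0.008 -0.12 -30 0.06; 0.04 0.008 -0.12 -40 0.06; 0.04 0.008 -0.12 -50 0.06; 0.04 0.008 -0.12 -60 0.06; 0.04 0.008 -0.12 -60 0.06",
)

```text
clock: 23.55
eef_pos: [439.7, -42.0, 300.6]
tool_rot: [-3.141, -0.002, 2.716]
force: [-0.5, -0.5, -0.8]
width: 59.8
```

```bash
python3 - <<'E'
from arm import *
p,o=look("w17"); s=st()
r=np.array(p["color"]).astype(int); m=((r[...,0]>170)&(r[...,1]>150)&(r[...,2]<110)); v,u=np.nonzero(m); print("cap",u.mean(),v.mean(), at_z(p,(u.mean(),v.mean()),272))
for q in models.landmark_of(p,"knob_grip")[:2]: print(q, at_z(p,q["point"],252))
rows([(439.4,-17.8,300)])
E
```

```text
t 23.55 pos [439.7 -42.  300.6] rot [-3.141e+00 -2.000e-03  2.716e+00] q [-0.53  0.25  0.71  1.92 -0.19  1.04  1.41] F [-0.5 -0.5 -0.8] T [-0.    0.06 -0.02] w 59.8
peg 463 [444.5 -76.8 247.2] [445.2 -77.7] 8.1 ang -83.2 r 205.2
knob 4856 [437.5 -16.2 270.1] [439.  -16.6] 24.9 ang -82.8 r 143.7
hub 2104 [420.9 126.  216. ] [421.  126.5] 20.4 ang 85.4 r 0.5
t 23.6 pos [439.9 -42.1 300.6] rot [-3.141e+00 -2.000e-03  2.714e+00] q [-0.53  0.25  0.71  1.92 -0.19  1.04  1.41] F [ 0.9 -0.3 -0. ] T [-0.01  0.04 -0.07] w 60.4
cap 279.9183289755868 130.4998677987015 [364.04844326 -28.22621316 272.        ]
0.0107 0.0218 0.0006
```

View pics/w17.png

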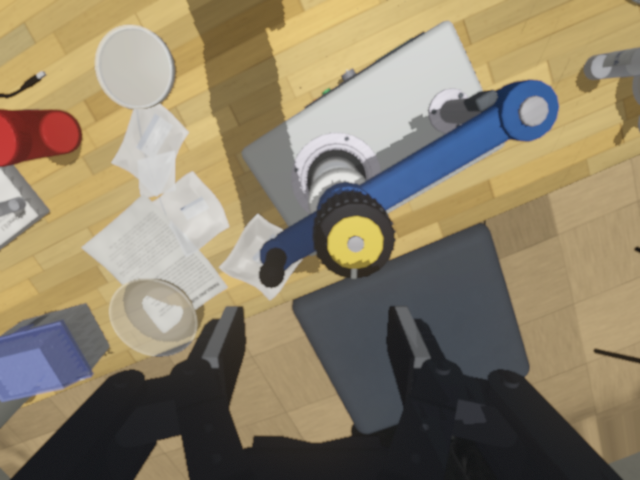

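The arm is closed with the knob over the jar. The wrist picture shows hub (530,110), knob (355,242) and peg (270,265), and the white mark at (354,272). Next I'll go above the knob.

Emit:
drive_tool(
  deltas="0.006 0.012 0 -10 0.06; 0.0105 0.022 0.01 -20 0.06; 0.0105 0.022 0.03 -30 0.06; 0.0105 0.022 0.05 -32 0.06; 0.0105 0.022 0.05 -32 0.06",
)

```text
clock: 24.28
eef_pos: [438.9, -17.6, 249.9]
tool_rot: [3.142, -0.004, -3.009]
force: [0.1, 0.7, -0.4]
width: 59.9
```

```bash
python3 - <<'E'
from arm import *
p,o=look("w18"); s=st()
rows([(439.2,-17,194)])
E
```

```text
t 24.27 pos [438.9 -17.6 249.9] rot [ 3.142 -0.004 -3.009] q [-0.45  0.29  0.56  2.01 -0.2   0.9   1.91] F [ 0.1  0.7 -0.4] T [ 0.02 -0.03 -0.01] w 59.9
peg 848 [444.6 -77.2 247.1] [446.1 -77.6] 9.3 ang -83.0 r 205.2
knob 7291 [437.  -16.9 270.1] [438.7 -16.6] 24.8 ang -82.9 r 143.7
hub 2240 [420.8 125.9 216. ] [421.4 127. ] 20.4 ang 69.6 r 1.1
t 24.32 pos [439.9 -17.7 250.7] rot [-3.141e+00 -2.000e-03 -3.009e+00] q [-0.45  0.29  0.56  2.   -0.2   0.9   1.91] F [-0.1 -0.   0.8] T [0.01 0.01 0.02] w 59.9
0.0005 0.0008 0.0567
```

View pics/w18.png

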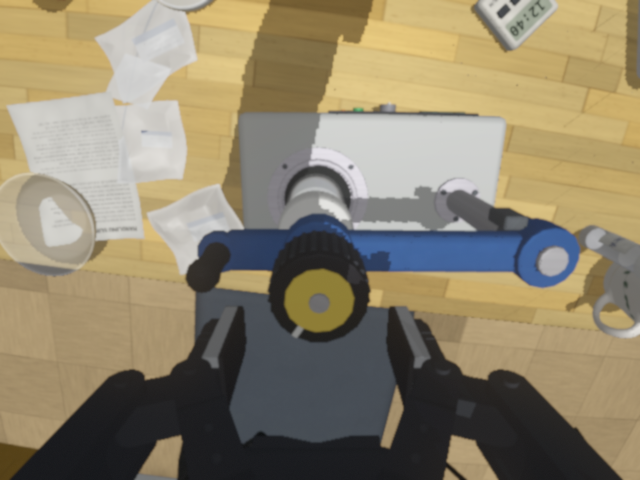

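The knob, at (320,297), is centred between the fingers and the mark is at (298,331). I'll lower and grip.

Emit:
drive_tool(
  deltas="0.0003 0.0008 0.015 0 0.06; 0.0003 0.0008 0.03 0 0.06; 0.0003 0.0008 0.045 0 0.06; 0.0003 0.0008 0.057 0 0.06; 0.0003 0.0008 0.057 0 0.06; 0.0003 0.0008 0.057 0 0.04; 0.0003 0.0008 0.057 0 0.04; 0.0003 0.0008 0.057 0 0.04; 0.0003 0.0008 0.057 0 0.04",
)

```text
clock: 25.45
eef_pos: [440.4, -16.2, 194.6]
tool_rot: [3.141, 0.001, -3.006]
force: [-1.5, 2.7, 6.7]
width: 47.1
```

```bash
python3 - <<'E'
from arm import *
p,o=look("w19"); s=st()
E
```

```text
t 25.45 pos [440.4 -16.2 194.6] rot [ 3.141e+00  1.000e-03 -3.006e+00] q [-0.41  0.37  0.52  2.08 -0.27  0.75  1.98] F [-1.5  2.7  6.7] T [ 0.38  0.38 -0.04] w 47.1
peg 1578 [443.8 -77.1 246.6] [445.4 -77.8] 8.8 ang -83.2 r 205.3
knob 15096 [435.9 -17.2 270.1] [434.8 -17.9] 30.8 ang -84.5 r 144.6
hub 3185 [420.7 124.3 216.1] [421.  126.9] 20.7 ang 89.7 r 0.9
t 25.5 pos [440.4 -16.2 194.6] rot [ 3.141e+00  1.000e-03 -3.007e+00] q [-0.41  0.37  0.52  2.08 -0.27  0.75  1.98] F [-1.4  2.6  6.4] T [ 0.37  0.4  -0.05] w 46.5
```

View pics/w19.png

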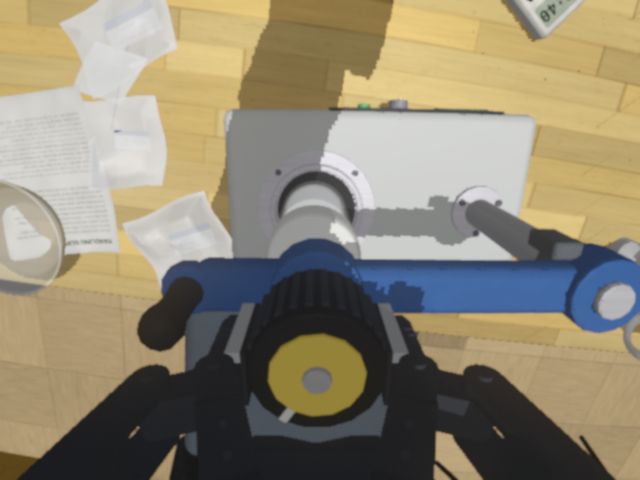

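The knob is gripped (width 47 mm). Now I'll turn clockwise.

Emit:
drive_tool(
  deltas="0 0 0 8 0.04; 0 0 0 16 0.04; 0 0 0 24 0.04; 0 0 0 32 0.04; 0 0 0 40 0.04; 0 0 0 48 0.04; 0 0 0 56 0.04; 0 0 0 64 0.04; 0 0 0 72 0.04; 0 0 0 80 0.04; 0 0 0 88 0.04; 0 0 0 88 0.04",
)

```text
clock: 27.0
eef_pos: [439.7, -18.0, 194.6]
tool_rot: [-3.141, 0.001, 1.739]
force: [-3.2, -1.6, 8.1]
width: 47.0
```

```bash
python3 - <<'E'
from arm import *
p,o=look("w20"); s=st()
E
```

```text
t 27.0 pos [439.7 -18.  194.6] rot [-3.141e+00  1.000e-03  1.739e+00] q [-0.69  0.49  0.97  2.09 -0.55  0.84  0.78] F [-3.2 -1.6  8.1] T [-0.34  0.81 -0.12] w 47.0
peg 322 [447.6 -70.8 242.7] [447.7 -74.2] 7.7 ang -82.4 r 202.0
knob 15755 [439.7 -12.4 270.3] [439.1  -6.9] 50.1 ang -82.2 r 134.2
t 27.05 pos [439.7 -18.  194.6] rot [-3.141e+00  1.000e-03  1.740e+00] q [-0.69  0.49  0.97  2.09 -0.55  0.84  0.78] F [-2.8 -1.9  8.4] T [-0.36  0.8  -0.05] w 47.0
```

View pics/w20.png

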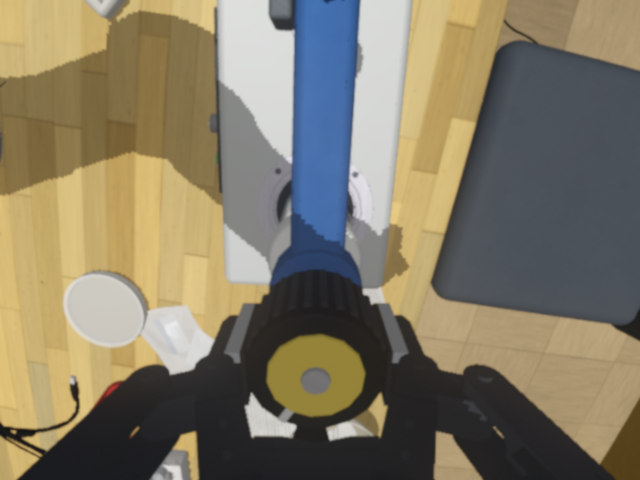

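The mark is still at (288,415) in the gripper's view, so the knob turned with the tool by 88°. Carrying on.

Emit:
drive_tool(
  deltas="0 0 0 8 0.04; 0 0 0 16 0.04; 0 0 0 24 0.04; 0 0 0 32 0.04; 0 0 0 40 0.04; 0 0 0 48 0.04; 0 0 0 56 0.04; 0 0 0 64 0.04; 0 0 0 72 0.04; 0 0 0 72 0.04",
)

```text
clock: 28.3
eef_pos: [438.4, -17.0, 194.6]
tool_rot: [-3.139, 0.002, 0.483]
force: [-7.5, 1.5, 11.8]
width: 46.8
```

```bash
python3 - <<'E'
from arm import *
p,o=look("w21"); s=st()
E
```

```text
t 28.3 pos [438.4 -17.  194.6] rot [-3.139e+00  2.000e-03  4.830e-01] q [-0.82  0.66  1.28  2.09 -0.77  1.   -0.21] F [-7.5  1.5 11.8] T [0.08 1.28 0.  ] w 46.8
peg 499 [454.8 -73.2 244.2] [454.1 -74.4] 7.0 ang -80.6 r 203.1
knob 15022 [444.5 -15.  270.1] [444.6 -19.4] 32.6 ang -80.8 r 147.3
hub 3183 [424.5 121.4 216. ] [422.5 126.2] 20.2 ang 7.1 r 1.5
t 28.35 pos [438.3 -17.  194.6] rot [-3.139e+00  2.000e-03  4.840e-01] q [-0.82  0.66  1.28  2.09 -0.77  1.   -0.21] F [-6.7  1.4 13.3] T [ 0.09  1.28 -0.  ] w 47.1
```

View pics/w21.png

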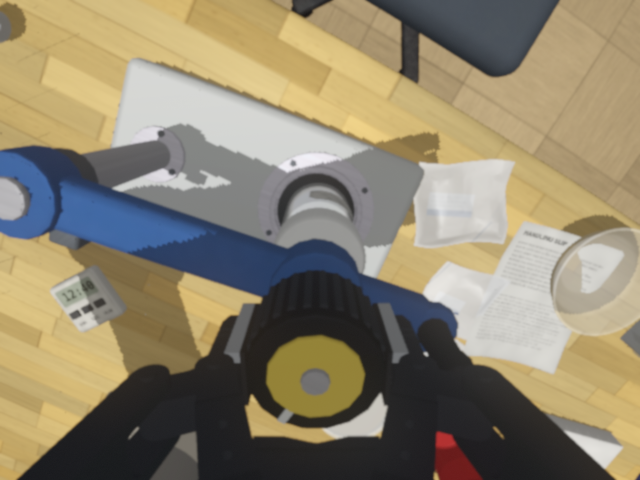

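The knob has now turned 160° with no slip in the grip; the mark is still at (287,415). Joint 3 is at 1.28 of 1.32, so I'll release, wind back in the air and regrip for the remaining clicks.

Emit:
drive_tool(
  deltas="0 0 0 0 0.06; 0 0 0 0 0.06; 0 0 -0.02 0 0.06; 0 0 -0.05 -8 0.06; 0 0 -0.06 -18 0.06; 0 0 -0.06 -28 0.06; 0 0 -0.06 -38 0.06; 0 0 -0.06 -48 0.06; 0 0 -0.06 -58 0.06; 0 0 -0.06 -68 0.06; 0 0 -0.06 -78 0.06; 0 0 -0.06 -88 0.06",
)

```text
clock: 29.85
eef_pos: [440.3, -16.8, 254.0]
tool_rot: [3.141, 0.0, 2.026]
force: [0.1, 0.3, -0.2]
width: 60.1
```

Emit:
drive_tool(
  deltas="0 0 0 -10 0.06; 0 0 0 -20 0.06; 0 0 0 -30 0.06; 0 0 0 -40 0.06; 0 0 0 -50 0.06; 0 0 0 -60 0.06; 0 0 0 -62 0.06; 0 0 0 -62 0.06",
)

```text
clock: 30.85
eef_pos: [440.1, -16.9, 253.9]
tool_rot: [3.142, 0.0, 3.099]
force: [0.7, 0.2, 0.4]
width: 59.8
```

```bash
python3 - <<'E'
from arm import *
p,o=look("w22"); s=st(); t=imaging.get_image("top"); save(t,"t22")
rows([(439.2,-17,194)])
E
```

```text
t 30.85 pos [440.1 -16.9 253.9] rot [3.142 0.    3.099] q [-0.47  0.29  0.58  2.   -0.2   0.91  1.74] F [0.7 0.2 0.4] T [ 0.04 -0.02  0.01] w 59.8
peg 756 [446.3 -76.6 247. ] [447.8 -77.2] 8.5 ang -82.5 r 204.9
knob 6986 [438.3 -16.3 270.1] [440.2 -16.3] 25.0 ang -82.3 r 143.6
hub 2381 [420.7 126.1 216. ] [421.2 126.7] 20.2 ang 73.7 r 0.8
t 30.9 pos [440.  -16.8 253.9] rot [-3.142  0.     3.1  ] q [-0.48  0.29  0.58  2.   -0.2   0.91  1.74] F [0.  0.2 0.2] T [-0.04  0.02 -0.03] w 59.9
0.0008 -0.0002 0.0599
```

View pics/w22.png

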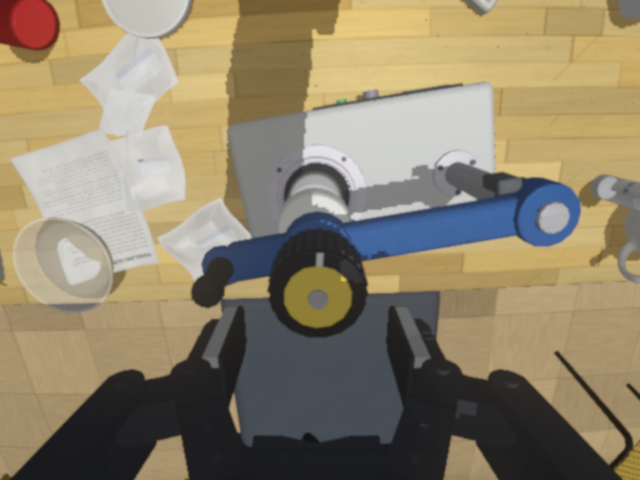

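After 160° of turn the mark is at (319,258), which agrees with the 157° I get from the picture. The knob sits about 1 mm (0.5°) towards open, because my grip pushed it slightly in +x. I'll regrip with a small bias towards the stop and turn the rest.

Emit:
drive_tool(
  deltas="0.0008 0 0.02 0 0.06; 0.0008 0 0.04 0 0.06; 0.0008 0 0.055 0 0.06; 0.0008 0 0.06 0 0.06; 0.0008 0 0.06 0 0.04; 0.0008 0 0.06 0 0.04; 0.0008 0 0.06 0 0.04; 0.0008 0 0.06 0 0.04; 0.003 0 0.06 0 0.04; 0.005 0 0.06 0 0.04; 0.005 0 0.06 0 0.04",
)

```text
clock: 32.33
eef_pos: [438.2, -16.3, 194.2]
tool_rot: [-3.141, 0.006, 3.102]
force: [7.9, 3.4, -10.8]
width: 47.0
```

```bash
python3 - <<'E'
from arm import *
p,o=look("w23"); s=st()
E
```

```text
t 32.33 pos [438.2 -16.3 194.2] rot [-3.141  0.006  3.102] q [-0.43  0.37  0.54  2.09 -0.28  0.74  1.82] F [  7.9   3.4 -10.8] T [ 0.77 -1.31 -0.02] w 47.0
peg 1157 [443.5 -75.9 245.9] [446.1 -77.3] 8.5 ang -83.0 r 204.8
knob 14676 [436.  -16.8 270. ] [435.1 -19.4] 31.5 ang -84.5 r 146.1
hub 3133 [420.9 122.6 216.2] [421.8 126.1] 20.4 ang 4.6 r 0.8
t 32.38 pos [438.2 -16.3 194.2] rot [-3.141  0.006  3.102] q [-0.43  0.37  0.54  2.09 -0.28  0.74  1.82] F [ 8.5  3.  -9.1] T [ 0.78 -1.3  -0.05] w 46.6
```

The knob is back against the stop: 8 N and the peg at -83.0°. Now the final turn.

Emit:
drive_tool(
  deltas="0 0 0 8 0.04; 0 0 0 16 0.04; 0 0 0 24 0.04; 0 0 0 32 0.04; 0 0 0 40 0.04; 0 0 0 48 0.04; 0 0 0 56 0.04; 0 0 0 64 0.04; 0 0 0 72 0.04; 0 0 0 80 0.04; 0 0 0 88 0.04; 0 0 0 88 0.04",
)

```text
clock: 33.88
eef_pos: [438.3, -15.8, 194.2]
tool_rot: [3.136, 0.001, 1.566]
force: [8.6, 3.9, -10.3]
width: 46.6
```

```bash
python3 - <<'E'
from arm import *
p,o=look("w24"); s=st()
E
```

```text
t 33.88 pos [438.3 -15.8 194.2] rot [3.136e+00 1.000e-03 1.566e+00] q [-0.71  0.5   0.99  2.1  -0.57  0.83  0.62] F [  8.6   3.9 -10.3] T [ 0.84 -1.09  0.01] w 46.6
peg 138 [445.8 -70.6 241.5] [446.4 -73.2] 6.9 ang -82.7 r 200.8
knob 15641 [439.2 -11.9 270.3] [439.3  -4.2] 51.7 ang -82.0 r 131.5
hub 107 [421.3 108.6 214.5] [421.6 109.2] 8.7 ang -88.0 r 16.8
t 33.92 pos [438.3 -15.8 194.2] rot [3.136e+00 1.000e-03 1.567e+00] q [-0.71  0.49  0.99  2.1  -0.57  0.83  0.62] F [ 9.6  3.9 -9.5] T [ 0.84 -1.19 -0.1 ] w 46.6
```

View pics/w24.png

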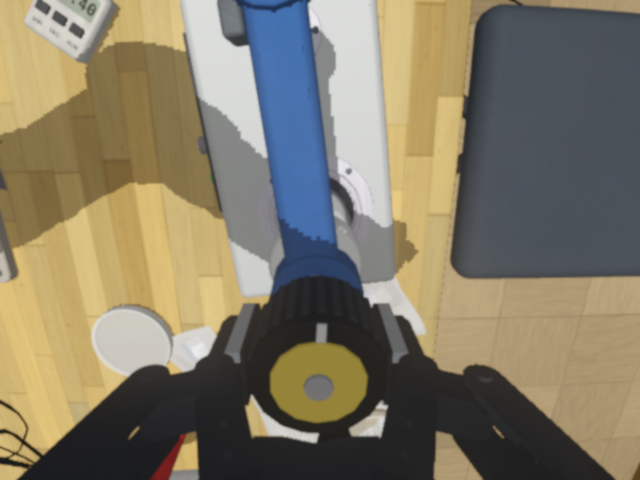

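The mark followed again, at (321,333). The total is about 248° (4.3 rad), above the worst case of 3.6 rad. I'll release, rise and check.

Emit:
drive_tool(
  deltas="0 0 0 0 0.05; 0 0 0 0 0.06; 0 0 0 0 0.06; 0 0 -0.02 0 0.06; 0 0 -0.06 0 0.06; 0 0 -0.11 0 0.06; 0.03 0 -0.12 -10 0.06; 0.05 -0.03 -0.12 -20 0.06; 0.05 -0.06 -0.12 -30 0.06; 0.05 -0.06 -0.12 -40 0.06; 0.05 -0.06 -0.12 -40 0.06",
)

```text
clock: 35.3
eef_pos: [375.0, 33.6, 314.1]
tool_rot: [3.141, -0.001, 2.263]
force: [-0.1, 0.9, 0.0]
width: 60.3
```

```bash
python3 - <<'E'
from arm import *
p,o=look("w25"); s=st(); t=imaging.get_image("top"); cv2.imwrite("pics/t25.png",cv2.resize(t["color"][140:260,200:360,::-1],(800,600)))
sc=imaging.get_image("scene"); save(sc,"s25")
E
```

```text
t 35.3 pos [375.   33.6 314.1] rot [ 3.141e+00 -1.000e-03  2.263e+00] q [-1.1   0.14  1.08  2.04 -0.14  1.04  0.73] F [-0.1  0.9  0. ] T [ 0.02 -0.08 -0.01] w 60.3
peg 317 [446.1 -75.4 246.5] [447.  -76.7] 7.7 ang -82.7 r 204.4
knob 3108 [438.2 -14.5 270. ] [439.8 -16.2] 25.0 ang -82.5 r 143.5
hub 1708 [420.6 127.6 216.1] [421.1 127.2] 20.3 ang 85.8 r 1.2
t 35.35 pos [375.2  33.4 314. ] rot [ 3.141 -0.     2.261] q [-1.1   0.14  1.08  2.04 -0.14  1.04  0.73] F [-0.  -0.8  0.2] T [-0.03 -0.01 -0.02] w 60.0
```

View pics/w25.png

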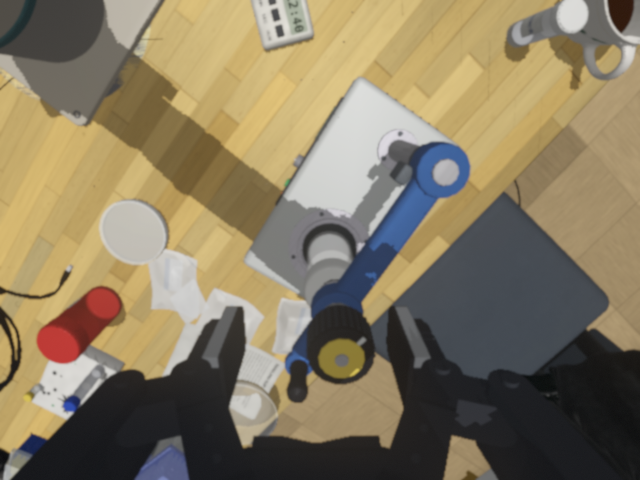

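View pics/s25.png

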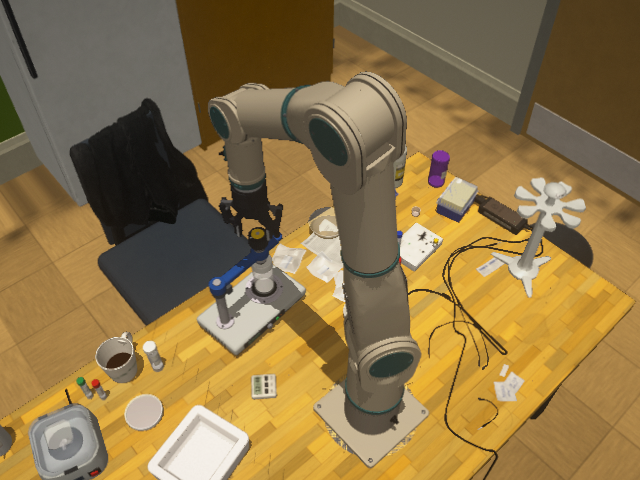

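The jar stands under the foot and the tube, bowl and red jar are undisturbed. To check the arm angle without view bias, I'll take the same view as the earlier closed reference (w17).

```bash
python3 - <<'E'
from h import *
rows([(439.8,-42,300.6)])
im=cv2.imread("pics/s25.png"); cv2.imwrite("pics/s25c.png",cv2.resize(im[215:335,190:330],(700,600),interpolation=cv2.INTER_CUBIC))
E
```

```text
-0.0990 0.0017 0.0134
```

View pics/s25c.png

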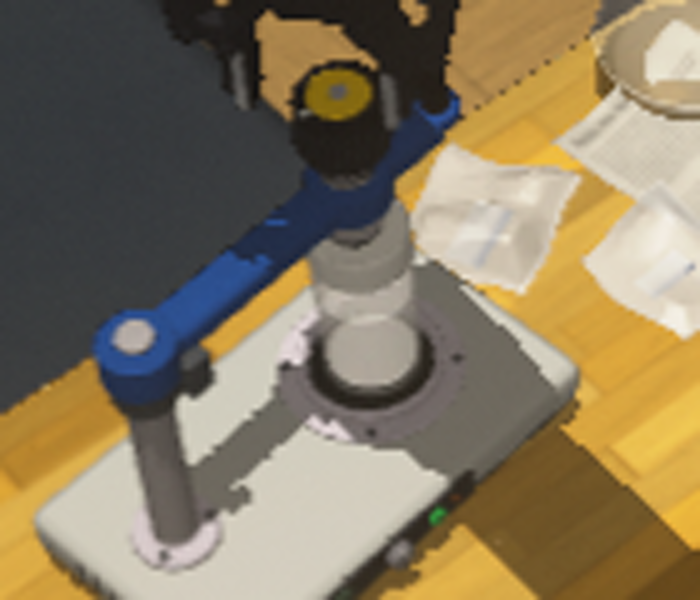

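The close-up shows the jar upright in the rim, at about (370,350), with the foot on its lid at about (355,230). Next is the reference view.

Emit:
drive_tool(
  deltas="-0.03 0 0 -8 0.06; -0.06 0.001 0.005 -16 0.06; -0.09 0.0015 0.01 -26 0.06; -0.099 0.0015 0.013 -26 0.06; -0.099 0.0015 0.013 -26 0.06; -0.099 0.0015 0.013 -26 0.06",
)

```text
clock: 36.2
eef_pos: [439.1, -40.6, 300.8]
tool_rot: [3.141, -0.001, 2.717]
force: [-0.5, -0.4, -0.6]
width: 60.3
```

```bash
python3 - <<'E'
from arm import *
for i in range(3): look("w26")
im=cv2.imread("pics/w26.png"); b=cv2.imread("pics/w17.png")
cv2.imwrite("pics/cmp.png",cv2.resize(np.hstack([b[80:320,200:560],im[80:320,200:560]]),(800,267)))
E
```

```text
t 36.2 pos [439.1 -40.6 300.8] rot [ 3.141e+00 -1.000e-03  2.717e+00] q [-0.68  0.29  0.93  1.93 -0.27  1.05  1.51] F [-0.5 -0.4 -0.6] T [ 0.02 -0.01  0.01] w 60.3
peg 465 [446.1 -76.6 247.2] [446.9 -77.5] 8.2 ang -82.8 r 205.2
knob 4812 [438.6 -16.  270.1] [440.2 -16.4] 25.1 ang -82.3 r 143.7
hub 2093 [420.9 126.2 216. ] [421.3 126.6] 20.5 ang 60.8 r 0.7
t 36.25 pos [439.2 -40.4 300.9] rot [ 3.141e+00 -1.000e-03  2.718e+00] q [-0.68  0.29  0.93  1.93 -0.27  1.05  1.51] F [-0.1  0.3 -0.8] T [-0.01 -0.02  0.06] w 59.7
peg 459 [446.2 -76.6 247.1] [446.8 -77.6] 8.0 ang -82.8 r 205.2
knob 4803 [438.5 -16.  270.1] [439.2 -16.4] 24.9 ang -82.7 r 143.5
hub 2056 [420.9 126.5 216. ] [421.7 126.5] 20.4 ang 36.7 r 0.9
t 36.3 pos [439.3 -40.4 301. ] rot [ 3.141 -0.     2.719] q [-0.68  0.29  0.93  1.93 -0.27  1.05  1.51] F [ 0.3 -0.1 -0.4] T [0.02 0.02 0.05] w 60.2
peg 458 [446.3 -76.6 247.2] [447.1 -77.7] 8.0 ang -82.7 r 205.3
knob 4789 [438.6 -16.  270.1] [439.9 -16.4] 24.9 ang -82.4 r 143.7
hub 2060 [421.  126.2 216. ] [421.6 126.7] 20.4 ang 50.4 r 0.9
```

View pics/cmp.png

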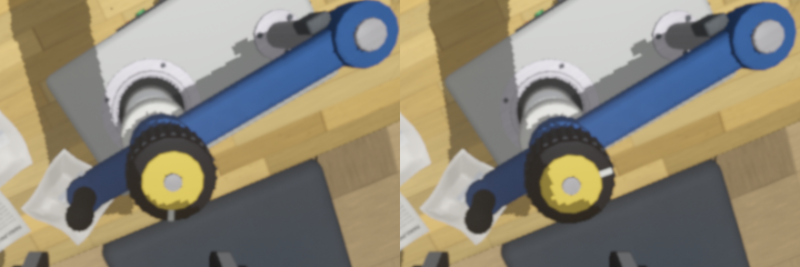

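```bash
python3 - <<'E'
from h import *
p=imaging.get_image("wrist"); c=cloud(p); x,y,z=c[...,0],c[...,1],c[...,2]
for n in("tube_white","glass_bowl","specimen_jar"):
    for r in models.landmark_of(p,n)[:2]: print(n,r["score"],np.round(at_z(p,r["point"],50 if n=="specimen_jar" else 0),1))
st(); print(ctrl.finish_job())
E
```

```text
glass_bowl 0.93 [ 510.6 -313.     0. ]
glass_bowl 0.73 [475.8 252.7   0. ]
specimen_jar 0.85 [437.7 -15.2  50. ]
specimen_jar 0.77 [ 259.4 -275.5   50. ]
t 36.55 pos [439.6 -41.  301. ] rot [3.141 0.    2.719] q [-0.68  0.29  0.93  1.93 -0.27  1.05  1.51] F [-0.1 -1.4  0.6] T [ 0.02 -0.01  0.05] w 59.8
the job is handed in; nothing more can be done
None
```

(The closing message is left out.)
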